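# Click the spanners back onto the garage clip rack in size order

## Robot

A 6-joint arm with a two-finger parallel gripper is mounted at the origin on the work surface. World frame = base frame: x ahead of the robot, y to its left, z up, the work surface at z = 0. Lengths are in m, angles in rad, forces in N, time in s.
With the tool pointing down it reaches from about 0.375 to 0.9 m from the base axis. Payload 3.1 kg.
Tool frame: the origin (TCP) lies midway between the tips of the shut fingers; the grasp point (between the pads) lies 19 mm behind it; x points along the fingers, z is the direction in which the jaws open and shut, and the axes are right-handed (so a half turn about x gives the same grasp; the last joint's range is limited). The gripper opens to 85 mm and grips with 20 to 120 N. Pads are 22 mm wide; open, the fingers measure 114 mm over their backs; the gripper's body (76 mm by 85 mm) begins 54 mm behind the grasp point. The pads swing forward as they close: fully open they stand 13 mm farther back than shut.
Start: joints at [1.071, 0.527, 1.433, -0, 1.181, -0.178], TCP at [0.197, 0.593, 0.203] pointing down, gripper open.
Joint ranges: [-3.08, 3.08], [-0.75, 2.2], [0.22, 2.44], [-1.43, 4.57], [0, 2.65], [-2.85, 2.85]. Speed limits (rad/s): [2.79, 2.79, 3.14, 3.14, 3.14, 3.14].

## Interface

Orientations are given as a unit quaternion [x, y, z, w].
In Python, from station import telemetry, optics, manip gives the robot as it stands.
- The arm moves only by the tool step_arm, never from a script. Its argument "commands" is a list of rows, each a list of 4 numbers: the shift along the tool's x, y, z in m, then the turn about the tool's x in rad. A call has 1 to 8 rows; each row is the pose to reach, as a shift and turn from the pose measured when the call began, along the tool's axes at that moment; what a row does not reach only later rows make up. A row lasts 1/12 s, in which the tool goes at most 41.7 mm and 7.16 degrees, less where a joint would pass 70% of its speed; a pose out of reach is approached as far as the arm can. A call with a gripper value outside its range is refused whole. "jaw" is the finger opening in m, from 0 to 0.0854, set as the call begins (left out, the last holds). The fingers move at their own pace and stop on an object; "grip_force" is the grip in N (left out, the last holds). Time passes only in rows, so rows that repeat a pose let the fingers close. It gives the time, the measured TCP pose, the force and the opening at its end, in the units of the state.
- telemetry.sense(): the state, without advancing time (a new reading comes with each control period).
- optics.snapshot(name): name is "scene" or "top"; returns the picture (400x640x3 uint8, red, green, blue); there is no depth.
- optics.camera_params(name): a dict with "mtx" (3x3 intrinsics, pixels), "origin" and "attitude" of the camera in the world. Camera axes: x right, y down, z forward; pixel columns grow to the right and rows downward; lengths in m; the calibration is good to about 2 mm. A picture is of the moment at which its call begins. camera_params takes no time and is no camera call.
- manip.sign_off(): hands the job in, once; it reports no verdict.
The state is a dict: "t": time; "q": joint angles; "qd": joint speeds; "tau": joint torques, N m; "tcp_pos": TCP position; "tool_rot": TCP orientation; "force": force on the tool from outside, world axes, zero at the start; "ft_torque": the same for the moment, N m; "finger_gap": opening from 0.0 (shut) to 1.0 (fully open).
Only numpy, scipy, OpenCV 4.12 (cv2) and the standard library are available. Lean on these libraries where they do the work, as an engineer would, in place of code of your own. Each camera call takes 0.05 s, during which the arm holds its last target.

## Task

Finish putting the spanners back on the clip rack in size order, working up from the smallest one that is missing: first press home the spanner that only rests on its clips, then fit the middle one and last the largest one from the bench. Lay each of those two across its own pair of clips, open jaw to the far side like the others and the middle of its shank between the two rails, let go of it, and then press the shank down until both clips have snapped over it. Leave the smallest spanner that is already clipped in, and the other things on the bench, where they are.

Things in the scene. Friction and masses are not known exactly. Their poses are not given: they have to be found in the camera images.
- rack: Clip rack fixed on the bench: wooden board 170 x 240 x 12 mm, on it two dark steel rails along the rack's y, 16 mm wide, tops 34 mm above the bench. Each rail has four spring clips 52 mm apart, graded from the smallest spanner at the right end (-y) to the largest at the left end (+y). Origin: under the board's middle; x points away from the robot, y to its left, z up.
- rail_near (a point): Middle of the near rail's top, 34 mm before the rack's middle. A clip is two upright steel leaves, 14 mm long in x, that spring apart in y, with inward beads and a flared mouth over them, tops up to 24 mm above the rail. The mouth centres a shank laid within about 4 mm. Once a shank is past the beads they close over it.
- rail_far (a point): Middle of the far rail's top, 34 mm behind the rack's middle. Between the rails (54 mm clear from clip to clip) nothing stands above the board (12 mm high): the shank is held and pressed there. Pressing a laid spanner home takes 8 to 15 N at the middle of its shank, both clips together, over 10 to 12 mm of travel; the rail tops stop it.
- seat_xs (a point): Point on the rack where the origin of the smallest spanner comes when it is clipped home: the station at the right end, midway between the two rails, at half shank thickness (2.5 mm above the rail tops). Axes as the rack. Its clips pinch a 10 mm shank; a spanner of that size laid in the open mouths rests about 9.5 mm higher than this point.
- seat_s (a point): Point on the rack where the origin of the small spanner comes when it is clipped home: second station from the right, midway between the two rails, at half shank thickness (3 mm above the rail tops). Axes as the rack. Its clips pinch a 12 mm shank; a spanner of that size laid in the open mouths rests about 10.5 mm higher than this point.
- seat_m (a point): Point on the rack where the origin of the middle spanner comes when it is clipped home: third station from the right, midway between the two rails, at half shank thickness (3.5 mm above the rail tops). Axes as the rack. Its clips pinch a 15 mm shank; a spanner of that size laid in the open mouths rests about 11.5 mm higher than this point.
- seat_l (a point): Point on the rack where the origin of the largest spanner comes when it is clipped home: the station at the left end, midway between the two rails, at half shank thickness (4 mm above the rail tops). Axes as the rack. Its clips pinch a 19 mm shank; a spanner of that size laid in the open mouths rests about 12.5 mm higher than this point.
- spanner_xs: The smallest of four alike combination spanners of bare steel: 140 mm long, flat shank 10 x 5 mm with rounded edges, heads 7 mm thick, open (forked) head 22 mm wide, ring head 16 mm, 45 g. Origin: middle of shank, half its thickness; x along the shank to the open head (centre at 62 mm; ring at -59 mm), y across, z up. Already clipped home at the rack's right end; leave it.
- spanner_s: The second smallest of four alike combination spanners of bare steel: 172 mm long, flat shank 12 x 6 mm with rounded edges, heads 8.5 mm thick, open (forked) head 28 mm wide, ring head 20 mm, 85 g. Origin: middle of shank, half its thickness; x along the shank to the open head (centre at 77 mm; ring at -73 mm), y across, z up. Starts resting in the mouths of its own clips, not pressed in.
- spanner_m: The middle one (third in size) of four alike combination spanners of bare steel: 218 mm long, flat shank 15 x 7 mm with rounded edges, heads 10.5 mm thick, open (forked) head 37 mm wide, ring head 26 mm, 170 g. Origin: middle of shank, half its thickness; x along the shank to the open head (centre at 97 mm; ring at -91 mm), y across, z up. Starts flat on the bench right of the rack, open head away from the robot.
- spanner_l: The largest of four alike combination spanners of bare steel: 270 mm long, flat shank 19 x 8 mm with rounded edges, heads 12.5 mm thick, open (forked) head 47 mm wide, ring head 33 mm, 330 g. Origin: middle of shank, half its thickness; x along the shank to the open head (centre at 119 mm; ring at -112 mm), y across, z up. Starts flat on the bench right of the rack, open head away from the robot.
- spanner_xs_jaw (a point): Centre of the smallest spanner's open head.
- spanner_s_jaw (a point): Centre of the small spanner's open head.
- spanner_m_jaw (a point): Centre of the middle spanner's open head.
- spanner_l_jaw (a point): Centre of the largest spanner's open head.
- puck: Black rubber hockey puck, 76 mm across, 25 mm high; origin under its centre. Leave it.
- tape_measure: Yellow and black tape measure, 65 x 34 x 61 mm; origin under its centre. Leave it.
- screw_jar: Amber glass jar with a steel lid, 64 mm across, 80 mm high; origin under its centre. Leave it.
There are look-alikes about, which are no part of the job. What is shaped like the spanner_s but black is not meant.

How it is judged:
On the way, in this order (a step that is already met when the one before it is completed fails the run):
1. the small spanner, resting on its clips at the start, is pressed home (z of spanner_s in the frame of seat_s between -0.003 and 0.0025 m and x of spanner_s in the frame of seat_s between -0.02 and 0.02 m and y of spanner_s in the frame of seat_s between -0.004 and 0.004 m and x of spanner_s_jaw in the frame of seat_s above 0.03 m and angle between the x axis of spanner_s and the x axis of rack, either way round below 0.08 rad and angle between the z axis of spanner_s and the z axis of rack, either way round below 0.05 rad), for 0.2 s.
2. the middle spanner lies in the mouths of its own clips, let go (z of spanner_m in the frame of seat_m between 0.004 and 0.018 m and x of spanner_m in the frame of seat_m between -0.02 and 0.02 m and y of spanner_m in the frame of seat_m between -0.006 and 0.006 m and x of spanner_m_jaw in the frame of seat_m above 0.03 m and angle between the x axis of spanner_m and the x axis of rack, either way round below 0.12 rad and angle between the z axis of spanner_m and the z axis of rack, either way round below 0.3 rad and contact force between the fingers and spanner_m below 0.05 N and linear speed of spanner_m below 0.03 m/s), for 0.2 s.
3. the middle spanner is pressed home (z of spanner_m in the frame of seat_m between -0.003 and 0.0025 m and x of spanner_m in the frame of seat_m between -0.02 and 0.02 m and y of spanner_m in the frame of seat_m between -0.004 and 0.004 m and x of spanner_m_jaw in the frame of seat_m above 0.03 m and angle between the x axis of spanner_m and the x axis of rack, either way round below 0.08 rad and angle between the z axis of spanner_m and the z axis of rack, either way round below 0.05 rad), for 0.2 s.
4. the largest spanner lies in the mouths of its own clips, let go (z of spanner_l in the frame of seat_l between 0.004 and 0.018 m and x of spanner_l in the frame of seat_l between -0.02 and 0.02 m and y of spanner_l in the frame of seat_l between -0.006 and 0.006 m and x of spanner_l_jaw in the frame of seat_l above 0.03 m and angle between the x axis of spanner_l and the x axis of rack, either way round below 0.12 rad and angle between the z axis of spanner_l and the z axis of rack, either way round below 0.3 rad and contact force between the fingers and spanner_l below 0.05 N and linear speed of spanner_l below 0.03 m/s), for 0.2 s.
At the end, for the whole second after the job is handed in: All four spanners clipped home at their own stations, at rest: each shank down on both rails (within 2.5 mm, tilt under 0.05 rad), within 4 mm of its station sideways, its middle within 20 mm of midway between the rails, within 0.08 rad of square to the rails, open head on the far side (all of step 1 and all of step 3 and z of spanner_xs in the frame of seat_xs between -0.003 and 0.0025 m and x of spanner_xs in the frame of seat_xs between -0.02 and 0.02 m and y of spanner_xs in the frame of seat_xs between -0.004 and 0.004 m and x of spanner_xs_jaw in the frame of seat_xs above 0.03 m and angle between the x axis of each of spanner_xs, spanner_l and the x axis of rack, either way round below 0.08 rad and angle between the z axis of each of spanner_xs, spanner_l and the z axis of rack, either way round below 0.05 rad and z of spanner_l in the frame of seat_l between -0.003 and 0.0025 m and x of spanner_l in the frame of seat_l between -0.02 and 0.02 m and y of spanner_l in the frame of seat_l between -0.004 and 0.004 m and x of spanner_l_jaw in the frame of seat_l above 0.03 m and linear speed of each of spanner_xs, spanner_s, spanner_m, spanner_l below 0.02 m/s); the robot touches nothing.
It fails at once if the smallest spanner, already clipped in, is shifted more than 10 mm (distance of spanner_xs from where it was at the start of the episode above 0.01 m).
It fails at once if the puck is shifted more than 15 mm (distance of puck from where it was at the start of the episode above 0.015 m).
It fails at once if the tape measure is shifted more than 15 mm (distance of tape_measure from where it was at the start of the episode above 0.015 m).
It fails at once if the jar is shifted more than 15 mm (distance of screw_jar from where it was at the start of the episode above 0.015 m).
It also fails if it takes over 70 s, if anything falls off the work surface, if the arm or the gripper's body presses on something with over 40 N, if the wrist force passes 120 N, or if a joint passes its speed limit or range.

## Working session

There is one attempt and no reset: what is moved stays moved. The work goes in short steps, Python scripts to look and compute and a tool call to move; the robot and the scene stay as the last step left them, time stands still between calls to the robot, and variables do not carry over. Pictures are saved under pics/ and viewed, and the job is handed in when it is done.

Besides the shell and the picture viewer there is one more tool, called after "Call:" as name(argument=value, ...), one argument or row to a line, values as JSON. step_arm: Moves the arm, as the interface text tells. Its arguments: {"type":"object","properties":{"commands":{"type":"array","items":{"type":"array","items":{"type":"number"}}},"jaw":{"type":"number"},"grip_force":{"type":"number"}},"required":["commands"]}

```bash
ls; mkdir -p pics; python3 - <<'E'
from station import telemetry, optics
import cv2
print(telemetry.sense())
for n in("scene","top"):
    print(n,optics.camera_params(n))
    cv2.imwrite(f"pics/{n}0.png",optics.snapshot(n)[:,:,::-1])
E
```

```text
pics
{'t': 0.0, 'q': array([ 1.07151662e+00,  5.28471575e-01,  1.43392547e+00, -6.14526125e-06,
        1.18138968e+00, -1.78522535e-01]), 'qd': array([-1.26256395e-03,  3.51360678e-04, -3.86223597e-04, -1.73718360e-04,
       -2.47680531e-05, -1.95673151e-03]), 'tau': array([ 5.49498855e-04, -4.42349625e+01, -1.78024113e+01, -3.39094941e-04,
        8.56089173e-03,  1.77752948e-06]), 'tcp_pos': array([0.19665735, 0.59242491, 0.202023  ]), 'tool_rot': array([-0.41407467,  0.5741274 ,  0.41340112,  0.57272979]), 'force': array([ 0.02770228, -0.45251797,  0.17689035]), 'ft_torque': array([ 0.02872222,  0.0138297 , -0.03513068]), 'finger_gap': 1.0019494357857976}
scene {'mtx': array([[427.22203   ,   0.        , 319.46050821],
       [  0.        , 427.22203   , 193.55029894],
       [  0.        ,   0.        ,   1.        ]]), 'origin': array([0.98553521, 0.52890874, 0.87078706]), 'attitude': array([ 0.35823835,  0.8664217 , -0.32340475, -0.12801601])}
top {'mtx': array([[397.86674972,   0.        , 316.26478593],
       [  0.        , 397.86674972, 198.8404985 ],
       [  0.        ,   0.        ,   1.        ]]), 'origin': array([0.39936364, 0.03487825, 1.06351717]), 'attitude': array([-0.70498829,  0.70684491, -0.03959598,  0.04235488])}
```

View pics/scene0.png

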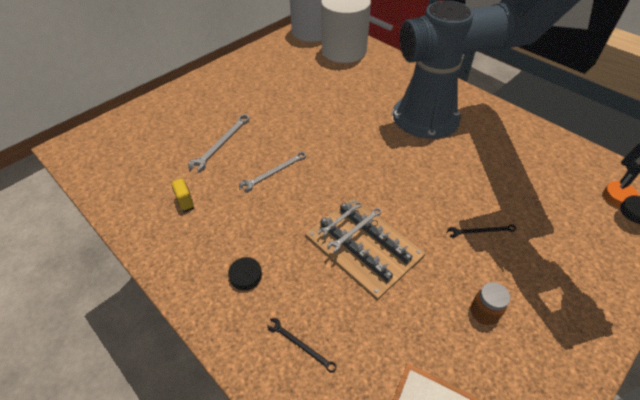

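View pics/top0.png

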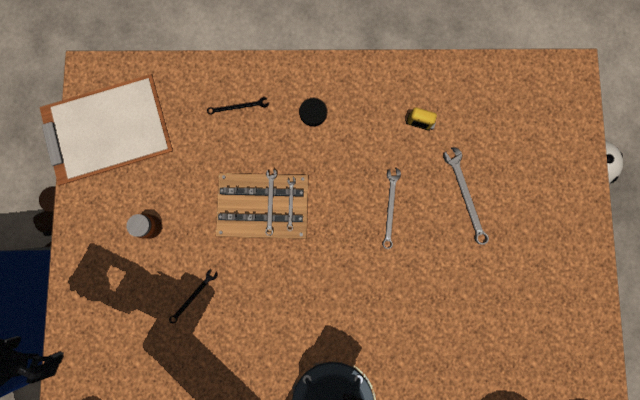

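```bash
cat > h.py <<'E'
import numpy as np,cv2
from scipy.spatial.transform import Rotation as R
from station import telemetry, optics
def ray(n,u,v,z):
    p=optics.camera_params(n);A=R.from_quat(p["attitude"]).as_matrix()
    d=A@np.linalg.inv(p["mtx"])@[u,v,1];o=p["origin"]
    return o+d*(z-o[2])/d[2]
def proj(n,P):
    p=optics.camera_params(n);A=R.from_quat(p["attitude"]).as_matrix()
    c=p["mtx"]@(A.T@(np.array(P)-p["origin"]));return c[:2]/c[2]
def snap(n,f,box=None,k=1):
    im=optics.snapshot(n)[:,:,::-1].copy()
    cv2.imwrite(f"pics/{f}_raw.png",im)
    if box: 
        x0,y0,x1,y1=box; im=cv2.resize(im[y0:y1,x0:x1],None,fx=k,fy=k,interpolation=cv2.INTER_CUBIC)
    cv2.imwrite(f"pics/{f}.png",im)
def st():
    s=telemetry.sense();r=R.from_quat(s["tool_rot"]).as_matrix()
    print("t",round(s["t"],2),"tcp",s["tcp_pos"].round(4),"x",r[:,0].round(3),"y",r[:,1].round(3),"z",r[:,2].round(3),"F",s["force"].round(1),"gap",round(s["finger_gap"],3))
    return s,r
E
python3 - <<'E'
from h import *
im=cv2.imread("pics/top0.png")
cv2.imwrite("pics/c1.png",cv2.resize(im[160:250,210:315],None,fx=6,fy=6,interpolation=cv2.INTER_CUBIC))
cv2.imwrite("pics/c2.png",cv2.resize(im[140:255,375:495],None,fx=5,fy=5,interpolation=cv2.INTER_CUBIC))
im=cv2.imread("pics/scene0.png")
cv2.imwrite("pics/c3.png",cv2.resize(im[190:300,300:430],None,fx=5,fy=5,interpolation=cv2.INTER_CUBIC))
st()
for n,c in (("rack",(262,206)),("m",(391,208)),("l",(467,195))): print(n,ray("top",*c,0.01))
E
```

```text
t 0.1 tcp [0.1967 0.5925 0.2021] x [-0.001 -0.002 -1.   ] y [-0.949  0.315  0.   ] z [ 0.315  0.949 -0.002] F [ 1.4 -0.6 -0.4] gap 1.0
rack [0.50331564 0.18333346 0.01      ]
m [ 0.49701962 -0.15964157  0.01      ]
l [ 0.5312387  -0.36284543  0.01      ]
```

View pics/c1.png

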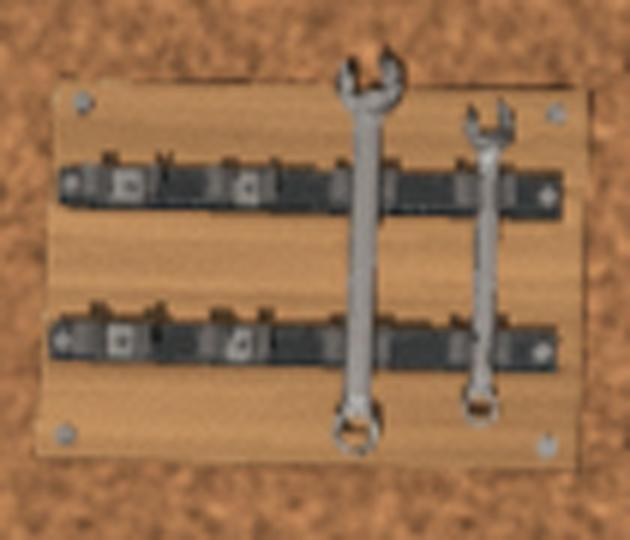

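View pics/c2.png

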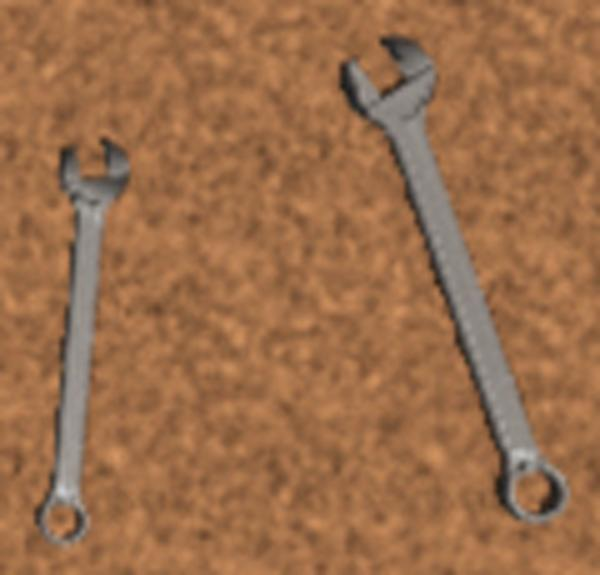

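View pics/c3.png

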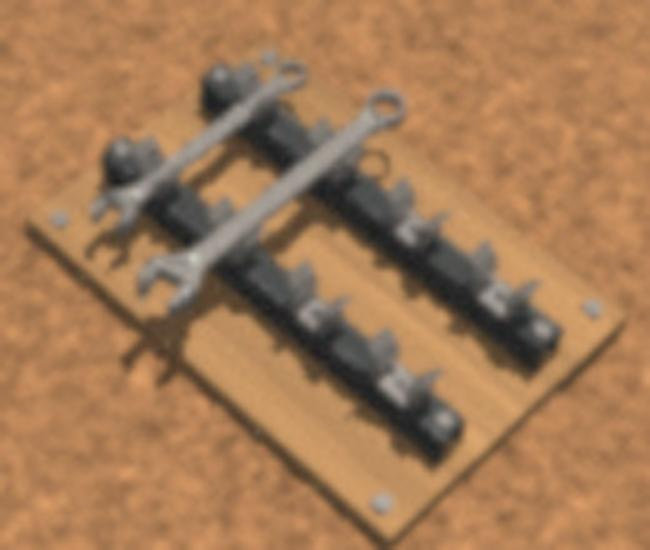

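```bash
cat >> h.py <<'E'
def mask(n,im,pad=0):
    hsv=cv2.cvtColor(im,cv2.COLOR_BGR2HSV)
    return ((hsv[...,1]<75)&(hsv[...,2]>85)).astype(np.uint8)
def spanner(n,im,box,z,tail,tip,halflen):
    """tail,tip: extents along axis from origin"""
    x0,y0,x1,y1=box; m=np.zeros(im.shape[:2],np.uint8); m[y0:y1,x0:x1]=mask(n,im)[y0:y1,x0:x1]
    nc,lab,stt,_=cv2.connectedComponentsWithStats(m,connectivity=8)
    k=1+np.argmax(stt[1:,4]); ys,xs=np.where(lab==k)
    P=np.array([ray(n,a,b,z)[:2] for a,b in zip(xs,ys)])
    c=P.mean(0)
    d=np.linalg.svd(P-c)[2][0]; d*=np.sign(d[0])
    for _ in range(4):
        s=(P-c)@d; lo,hi=s.min(),s.max()
        o=c+d*((lo-tail)+(hi-tip))/2
        s=(P-o)@d; sh=P[np.abs(s)<halflen]
        c=sh.mean(0); d=np.linalg.svd(sh-c)[2][0]; d*=np.sign(d[0])
    o=c+d*((o-c)@d)
    return o,np.arctan2(d[1],d[0]),hi-lo,len(xs)
E
python3 - <<'E'
from h import *
im=cv2.imread("pics/top0.png")
f=lambda u,v,z:ray("top",u/6+210-.42,v/6+160-.42,z)
q=[f(*a,0.012) for a in((55,78),(590,88),(578,470),(38,455))]
print("board",np.mean(q,0),[np.linalg.norm(q[i]-q[i-1]) for i in range(4)])
r=[f(*a,0.035) for a in((72,183),(548,196),(543,352),(62,341))]
print("rails",np.round(r,4),np.mean(r,0),[np.linalg.norm(r[i]-r[i-1]) for i in range(4)])
for a,b in((1,0),(2,3)):
    d=r[b]-r[a]; print("yaw",np.arctan2(-d[0],d[1]))
    d=q[b]-q[a]; print("yawb",np.arctan2(-d[0],d[1]))
print("m",spanner("top",im,(375,160,410,255),0.007,-.104,.114,.06))
print("l",spanner("top",im,(435,140,495,250),0.008,-.1285,.1415,.08))
# rack spanners, scaled
o=[f(*a,.046) for a in((371,88),(357,425))];print("s jaw,ring",o)
o=[f(*a,.038) for a in((491,125),(480,403))];print("xs",o)
E
```

```text
board [0.50646728 0.18283404 0.012     ] [np.float64(0.16801358534138908), np.float64(0.23941161657579021), np.float64(0.16992570082862438), np.float64(0.2373119577825616)]
rails [[0.5429 0.286  0.035 ]
 [0.5366 0.0787 0.035 ]
 [0.4687 0.0808 0.035 ]
 [0.474  0.2886 0.035 ]] [0.50557149 0.18352582 0.035     ] [np.float64(0.06893020737278101), np.float64(0.20734505808005896), np.float64(0.06790618736107717), np.float64(0.20789018027719725)]
yaw -0.03046811562868811
yawb -0.02207122304344446
yaw -0.025550628419585265
yawb -0.030105059239661298
m (array([ 0.49013148, -0.15790768]), np.float64(-0.11515647564504684), np.float64(0.2089085965300932), 421)
l (array([ 0.52152986, -0.36513849]), np.float64(0.2942137894909927), np.float64(0.2629150088284752), 688)
s jaw,ring [array([0.58246988, 0.1549315 , 0.046     ]), array([0.43710811, 0.1593411 , 0.046     ])]
xs [array([0.56742622, 0.10348259, 0.038     ]), array([0.44668801, 0.10762039, 0.038     ])]
```

```bash
cat >> h.py <<'E'
C=np.array([.506,.183]);YAW=-.028
def seat(y,x=0): return C+np.array([np.cos(YAW),np.sin(YAW)])*x+np.array([-np.sin(YAW),np.cos(YAW)])*y
def plan(p,yaw):
    """yaw: shank direction; tool z -> yaw+90deg (mod 180)"""
    s,r=st(); d=r.T@(np.array(p)-s["tcp_pos"])
    a=np.arctan2(r[1,2],r[0,2]); t=(yaw+np.pi/2-a+np.pi/2)%np.pi-np.pi/2
    print("shift",d.round(4),"turn",round(-t,4))
E
python3 - <<'E'
from h import *
print(seat(-26),seat(-.026)); plan([*seat(-.026),.09],YAW)
# clip base colour squares cross-check
f=lambda u,v,z:ray("top",u/6+210-.42,v/6+160-.42,z)
for a in((248,188),(238,345),(125,185),(120,340)): print(f(*a,.034)[:2])
print(seat(.026,.034),seat(.026,-.034),seat(.078,.034),seat(.078,-.034))
E
```

```text
[ -0.22190488 -25.80680867] [0.5052721  0.15701019]
t 0.1 tcp [0.1967 0.5925 0.2021] x [-0.001 -0.002 -1.   ] y [-0.949  0.315  0.   ] z [ 0.315  0.949 -0.002] F [ 1.4 -0.6 -0.4] gap 1.0
shift [ 0.1126 -0.4302 -0.3157] turn -0.2928
[0.54063389 0.20946674]
[0.4721741  0.21265335]
[0.54211088 0.26310888]
[0.47447589 0.26374458]
[0.54071458 0.20803793] [0.47274123 0.20994168] [0.54217039 0.26001755] [0.47419704 0.2619213 ]
```

Call:
step_arm(
  commands=[
    [0.0, -0.43, -0.316, -0.293],
    [0.0, -0.43, -0.316, -0.293],
    [0.0, -0.43, -0.316, -0.293],
    [0.0, -0.43, -0.316, -0.293],
    [0.05, -0.43, -0.316, -0.293],
    [0.05, -0.43, -0.316, -0.293],
    [0.05, -0.43, -0.316, -0.293],
    [0.05, -0.43, -0.316, -0.293],
  ],
  jaw=0,
)

```text
t: 0.77
tcp_pos: [0.3873, 0.3227, 0.1801]
tool_rot: [-0.493, 0.508, 0.493, 0.506]
force: [0.9, 0.9, -0.2]
finger_gap: 0.003
```

```bash
python3 -c "
from h import *
plan([*seat(-.026),.08],YAW)"
```

```text
t 0.77 tcp [0.3873 0.3227 0.1801] x [-0.001 -0.002 -1.   ] y [-1.     0.027  0.001] z [ 0.027  1.    -0.002] F [ 0.9  0.9 -0.2] gap 0.003
shift [ 0.1002 -0.1226 -0.1622] turn 0.0006
```

Call:
step_arm(
  commands=[
    [0.06, -0.123, -0.162, 0],
    [0.09, -0.123, -0.162, 0],
    [0.1, -0.123, -0.162, 0],
    [0.1, -0.123, -0.162, 0],
    [0.1, -0.123, -0.162, 0],
    [0.1, -0.123, -0.162, 0],
    [0.1, -0.123, -0.162, 0],
    [0.1, -0.123, -0.162, 0],
  ],
)

```text
t: 1.43
tcp_pos: [0.5054, 0.1562, 0.0793]
tool_rot: [-0.492, 0.509, 0.493, 0.506]
force: [0.2, 0.3, -0.2]
finger_gap: -0.005
```

```bash
python3 -c "
from h import *
plan([*seat(-.026),.04],YAW)
snap('top','a1',(200,140,340,260),5)"
```

```text
t 1.43 tcp [0.5054 0.1562 0.0793] x [-0.004 -0.002 -1.   ] y [-1.     0.03   0.004] z [ 0.03   1.    -0.002] F [ 0.2  0.3 -0.2] gap -0.005
shift [ 0.0393 -0.      0.0008] turn -0.0022
```

View pics/a1.png

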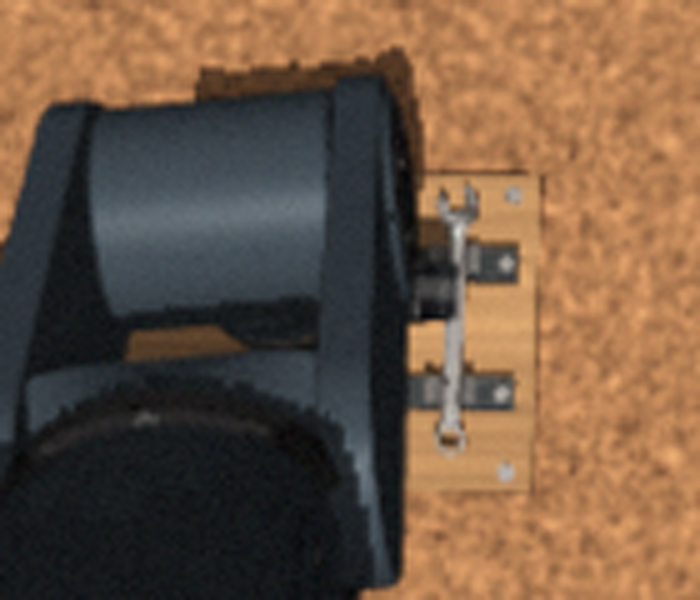

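Call:
step_arm(
  commands=[
    [0.02, 0, 0.001, 0],
    [0.026, 0, 0.001, 0],
    [0.03, 0, 0.001, 0],
    [0.033, 0, 0.001, 0],
    [0.036, 0, 0.001, 0],
    [0.038, 0, 0.001, 0],
    [0.039, 0, 0.001, 0],
    [0.039, 0, 0.001, 0],
  ],
)

```text
t: 2.15
tcp_pos: [0.505, 0.1582, 0.0411]
tool_rot: [-0.493, 0.508, 0.493, 0.506]
force: [0.7, 0.1, 0.2]
finger_gap: -0.003
```

```bash
python3 -c "
from h import *
plan([*seat(-.026),.04],YAW)
snap('scene','a2',(290,150,450,300),5)"
```

```text
t 2.15 tcp [0.505  0.1582 0.0411] x [-0.003 -0.002 -1.   ] y [-1.     0.028  0.003] z [ 0.028  1.    -0.002] F [0.7 0.1 0.2] gap -0.003
shift [ 0.0011 -0.0004 -0.0012] turn -0.0004
```

View pics/a2.png

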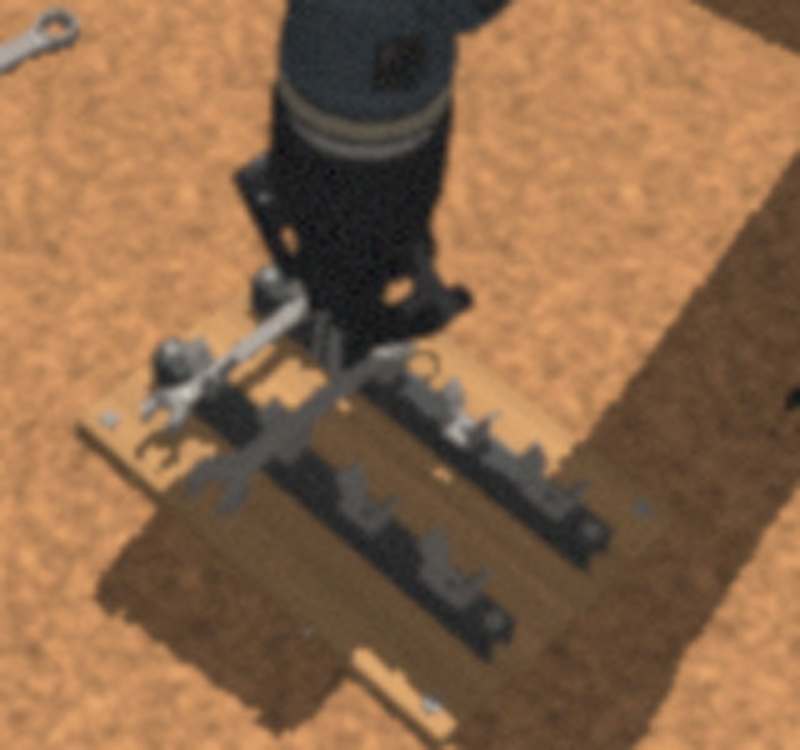

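Call:
step_arm(
  commands=[
    [0.003, 0, 0, 0],
    [0.005, 0, 0, 0],
    [0.005, 0, 0, 0],
  ],
)

```text
t: 2.45
tcp_pos: [0.5048, 0.1581, 0.0358]
tool_rot: [-0.492, 0.508, 0.493, 0.506]
force: [0.6, -0.6, 0.0]
finger_gap: -0.0
```

```bash
python3 -c "
from h import *
s,r=st()
im=cv2.imread('pics/a2_raw.png')
for x in (.03,0,-.03):
  print(x,(proj('scene',[*seat(-.026,x),.043])-[290,150])*5, (proj('scene',[*seat(-.026,x),.035])-[290,150])*5)
for f in(('a3'),):
  snap('scene',f,(290,150,450,300),5)
"
```

```text
t 2.45 tcp [0.5048 0.1581 0.0358] x [-0.003 -0.002 -1.   ] y [-1.     0.029  0.003] z [ 0.029  1.    -0.002] F [ 0.6 -0.6  0. ] gap -0.0
0.03 [287.12151547 426.80240671] [286.45081874 436.55708931]
0 [331.18924394 391.23631406] [330.26663458 401.07567314]
-0.03 [374.12993929 356.57982501] [372.96840118 366.49639798]
```

View pics/a3.png

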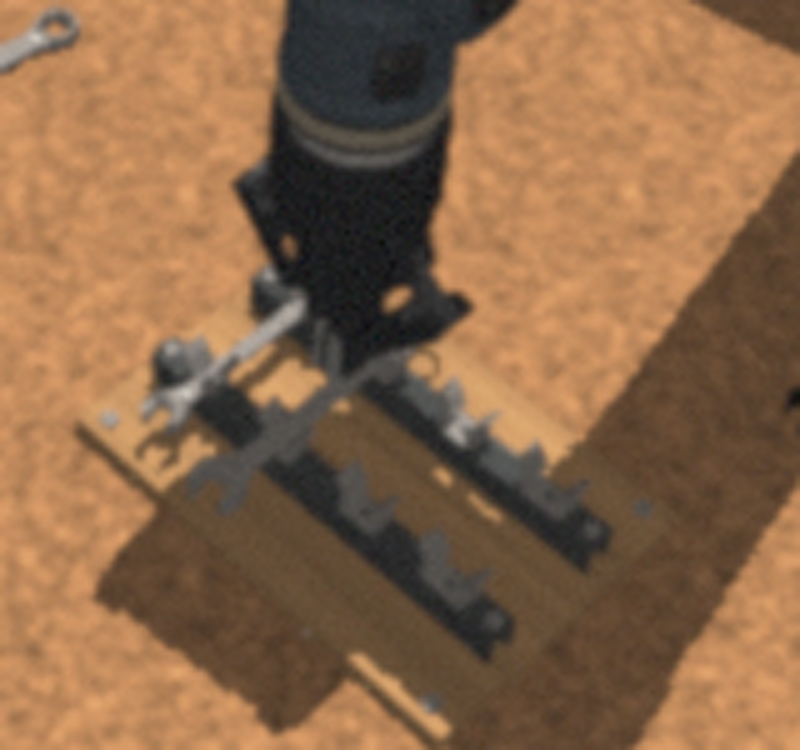

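```bash
python3 -c "
from h import *
im=cv2.imread('pics/a3_raw.png')[195:250,325:390]
im=cv2.convertScaleAbs(im,alpha=2,beta=20)
cv2.imwrite('pics/a4.png',cv2.resize(im,None,fx=11,fy=11,interpolation=cv2.INTER_CUBIC))
s,r=st()
for dx in(-.011,.011):
  for dy in(-.014,0,.014):
    for h in(0,.03):
      p=s['tcp_pos']+[dx,dy,h]; print(dx,dy,h,((proj('scene',p)-[325,195])*11).round())
"
```

```text
t 2.5 tcp [0.5048 0.1581 0.0359] x [-0.003 -0.002 -1.   ] y [-1.     0.029  0.003] z [ 0.029  1.    -0.002] F [-0.4  0.5 -0.3] gap 0.001
-0.011 -0.014 0 [333. 321.]
-0.011 -0.014 0.03 [340. 238.]
-0.011 0 0 [380. 358.]
-0.011 0 0.03 [389. 275.]
-0.011 0.014 0 [429. 394.]
-0.011 0.014 0.03 [438. 312.]
0.011 -0.014 0 [265. 379.]
0.011 -0.014 0.03 [271. 296.]
0.011 0 0 [313. 416.]
0.011 0 0.03 [320. 333.]
0.011 0.014 0 [361. 453.]
0.011 0.014 0.03 [369. 371.]
```

View pics/a4.png

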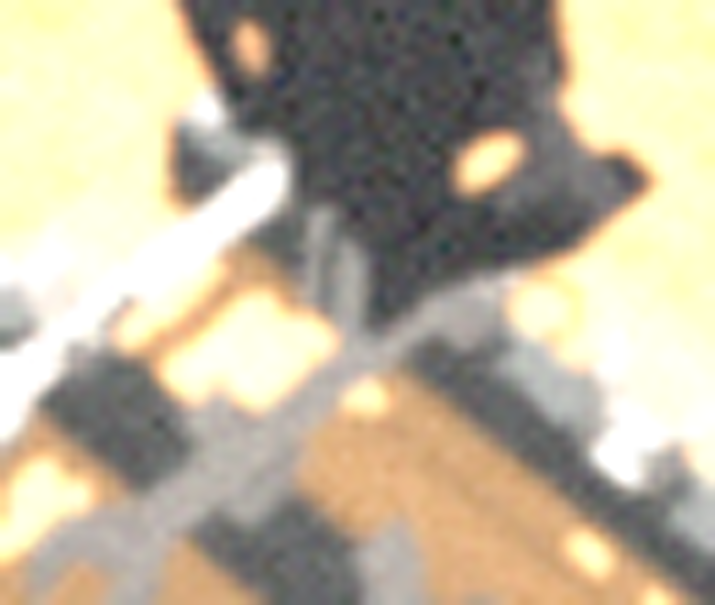

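```bash
python3 -c "
from h import *
for z in (.06,.08,.1,.15): print((proj('top',[.5054,.1562,z])-[200,140])*5)
snap('top','a5',(200,140,340,260),5)
im=cv2.imread('pics/a5.png');cv2.imwrite('pics/a5.png',cv2.convertScaleAbs(im[100:500,300:620],alpha=1.5))
"
```

```text
[349.7499483  316.12436764]
[344.93867719 311.91302351]
[339.93028878 307.52914102]
[326.46314159 295.74123924]
```

View pics/a5.png

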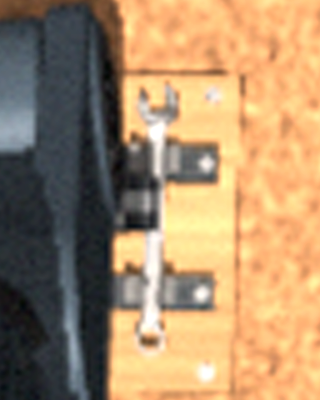

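```bash
python3 -c "
from h import *
for z in(.0475,.037): print(z,proj('scene',[*seat(-.026,.077),z]),proj('scene',[*seat(-.026,.06),z]))
a=ray('scene',356.4,225.5,0);b=ray('scene',356.4,225.5,.1)
for z in (.03,.036,.04,.045,.05,.055,.06,.07): print(z,a+(b-a)*z/.1)
A=cv2.imread('pics/scene0.png')[225:260,320:365];B=cv2.imread('pics/a3_raw.png')[225:260,320:365]
B=cv2.convertScaleAbs(B,alpha=2,beta=10)
cv2.imwrite('pics/a6.png',cv2.resize(np.vstack([A,B]),None,fx=8,fy=8,interpolation=cv2.INTER_CUBIC))
"
```

```text
0.0475 [333.16973713 245.79669115] [338.42235875 241.56549399]
0.037 [333.104304   248.33083628] [338.31551445 244.11438427]
0.03 [0.49131725 0.14591244 0.03      ]
0.036 [0.49484407 0.14864557 0.036     ]
0.04 [0.49719529 0.15046765 0.04      ]
0.045 [0.50013431 0.15274526 0.045     ]
0.05 [0.50307333 0.15502287 0.05      ]
0.055 [0.50601235 0.15730047 0.055     ]
0.06 [0.50895137 0.15957808 0.06      ]
0.07 [0.51482941 0.16413329 0.07      ]
```

View pics/a6.png

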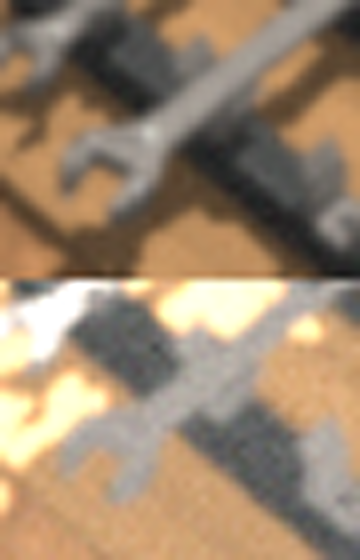

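Call:
step_arm(
  commands=[
    [-0.04, 0, 0, 0],
    [-0.08, 0, 0, 0],
    [-0.1, 0, 0, 0],
    [-0.1, 0, 0, 0],
  ],
)

```text
t: 2.88
tcp_pos: [0.5089, 0.1587, 0.1405]
tool_rot: [-0.495, 0.505, 0.491, 0.509]
force: [1.3, 0.3, 0.2]
finger_gap: -0.002
```

```bash
python3 -c "
from h import *
s,r=st()
snap('scene','b1',(310,120,410,260),1)
im=cv2.imread('pics/b1_raw.png')
c=cv2.convertScaleAbs(im[130:260,300:420],alpha=2,beta=20)
print((proj('scene',s['tcp_pos'])-[300,130])*5)
cv2.imwrite('pics/b1.png',cv2.resize(c,None,fx=5,fy=5,interpolation=cv2.INTER_CUBIC))
"
```

```text
t 2.88 tcp [0.5089 0.1587 0.1405] x [ 0.007 -0.001 -1.   ] y [-1.     0.028 -0.007] z [ 0.028  1.    -0.   ] F [1.3 0.3 0.2] gap -0.002
[290.78585357 367.71787393]
```

View pics/b1.png

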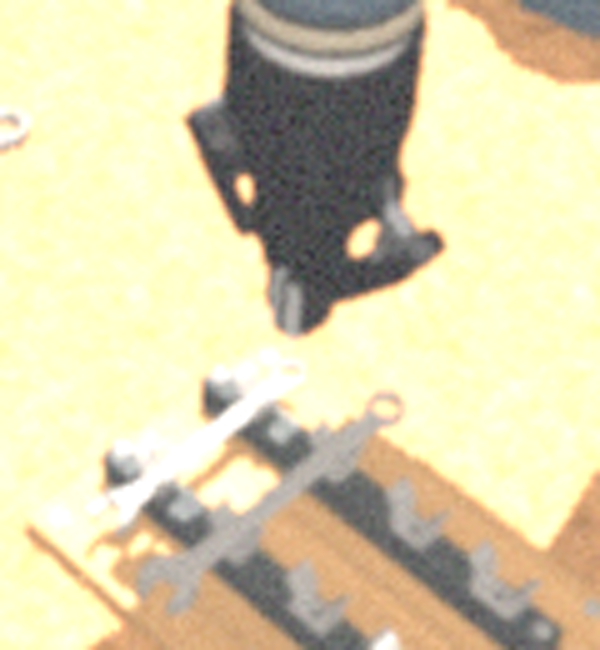

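```bash
python3 -c "
from h import *
a=ray('scene',358.4,195.6,0);b=ray('scene',358.4,195.6,.1)
for z in (.14,.15,.155,.16,.165,.17): print(z,a+(b-a)*z/.1)
plan([*seat(-.026),.034],YAW)
"
```

```text
0.14 [0.4909803  0.14341283 0.14      ]
0.15 [0.49774773 0.14868791 0.15      ]
0.155 [0.50113145 0.15132545 0.155     ]
0.16 [0.50451516 0.15396299 0.16      ]
0.165 [0.50789888 0.15660053 0.165     ]
0.17 [0.51128259 0.15923807 0.17      ]
t 2.93 tcp [0.5072 0.1585 0.1384] x [ 0.003 -0.001 -1.   ] y [-1.     0.028 -0.003] z [ 0.028  1.    -0.001] F [ 0.3  0.5 -0.3] gap 0.001
shift [ 0.1044  0.0022 -0.0014] turn -0.0004
```

Call:
step_arm(
  commands=[
    [0.04, 0.002, -0.001, 0],
    [0.08, 0.002, -0.001, 0],
    [0.1, 0.002, -0.001, 0],
    [0.103, 0.002, -0.001, 0],
    [0.105, 0.002, -0.001, 0],
    [0.105, 0.002, -0.001, 0],
  ],
)

```text
t: 3.43
tcp_pos: [0.5054, 0.1574, 0.0331]
tool_rot: [-0.494, 0.507, 0.492, 0.507]
force: [-0.1, 0.3, 0.1]
finger_gap: -0.0
```

Call:
step_arm(
  commands=[
    [0.001, 0, 0, 0],
    [0.002, 0, 0, 0],
    [0.002, 0, 0, 0],
  ],
)

```text
t: 3.68
tcp_pos: [0.5062, 0.1575, 0.0321]
tool_rot: [-0.494, 0.506, 0.491, 0.508]
force: [-0.2, -0.4, -0.2]
finger_gap: 0.001
```

Call:
step_arm(
  commands=[
    [0.001, 0, 0, 0],
    [0.002, 0, 0, 0],
    [0.002, 0, 0, 0],
  ],
)

```text
t: 3.93
tcp_pos: [0.5064, 0.1575, 0.0304]
tool_rot: [-0.494, 0.506, 0.491, 0.508]
force: [-0.7, 0.7, -0.3]
finger_gap: 0.001
```

Call:
step_arm(
  commands=[
    [0.001, 0, 0, 0],
    [0.003, 0, 0, 0],
    [0.003, 0, 0, 0],
  ],
)

```text
t: 4.18
tcp_pos: [0.5062, 0.1575, 0.0271]
tool_rot: [-0.494, 0.506, 0.491, 0.508]
force: [0.3, 0.7, -0.1]
finger_gap: -0.001
```

Call:
step_arm(
  commands=[
    [0.001, 0, 0, 0],
    [0.003, 0, 0, 0],
    [0.003, 0, 0, 0],
  ],
)

```text
t: 4.43
tcp_pos: [0.5059, 0.1575, 0.0237]
tool_rot: [-0.494, 0.506, 0.492, 0.508]
force: [-0.1, -0.2, -0.1]
finger_gap: -0.003
```

Call:
step_arm(
  commands=[
    [0.001, 0, 0, 0],
    [0.003, 0, 0, 0],
    [0.003, 0, 0, 0],
  ],
)

```text
t: 4.68
tcp_pos: [0.5062, 0.1574, 0.0207]
tool_rot: [-0.494, 0.506, 0.492, 0.508]
force: [0.1, -0.1, 0.6]
finger_gap: 0.006
```

```bash
python3 -c "
from h import *
s,r=st()
snap('scene','b2')
im=cv2.imread('pics/b2_raw.png')
c=cv2.convertScaleAbs(im[170:260,310:410],alpha=2,beta=20)
print((proj('scene',s['tcp_pos'])-[310,170])*7)
cv2.imwrite('pics/b2.png',cv2.resize(c,None,fx=7,fy=6.6,interpolation=cv2.INTER_CUBIC))
"
```

```text
t 4.68 tcp [0.5062 0.1574 0.0207] x [ 0.004 -0.001 -1.   ] y [-1.     0.029 -0.004] z [ 0.029  1.    -0.001] F [ 0.1 -0.1  0.6] gap 0.006
[319.24788438 447.9646198 ]
```

View pics/b2.png

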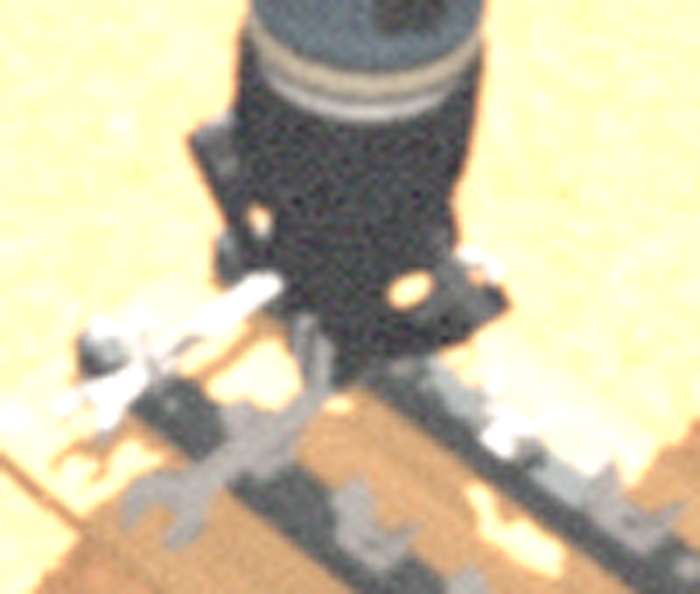

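Call:
step_arm(
  commands=[
    [0.001, 0, 0, 0],
    [0.003, 0, 0, 0],
    [0.003, 0, 0, 0],
  ],
)

```text
t: 4.98
tcp_pos: [0.5067, 0.1575, 0.0184]
tool_rot: [-0.494, 0.506, 0.491, 0.508]
force: [-0.0, -0.5, 6.7]
finger_gap: 0.0
```

Call:
step_arm(
  commands=[
    [0.001, 0, 0, 0],
    [0.003, 0, 0, 0],
    [0.003, 0, 0, 0],
  ],
)

```text
t: 5.23
tcp_pos: [0.5071, 0.1575, 0.0157]
tool_rot: [-0.495, 0.506, 0.491, 0.509]
force: [-0.3, -0.3, 3.0]
finger_gap: -0.0
```

Call:
step_arm(
  commands=[
    [0.001, 0, 0, 0],
    [0.003, 0, 0, 0],
    [0.003, 0, 0, 0],
  ],
)

```text
t: 5.48
tcp_pos: [0.5067, 0.1575, 0.0122]
tool_rot: [-0.494, 0.506, 0.491, 0.508]
force: [-0.6, -0.6, -0.8]
finger_gap: -0.001
```

Call:
step_arm(
  commands=[
    [0.001, 0, 0, 0],
    [0.003, 0, 0, 0],
    [0.003, 0, 0, 0],
  ],
)

```text
t: 5.73
tcp_pos: [0.5068, 0.1575, 0.0116]
tool_rot: [-0.495, 0.506, 0.491, 0.508]
force: [-4.5, -0.5, 21.6]
finger_gap: 0.001
```

Call:
step_arm(
  commands=[
    [-0.03, 0, 0, 0],
    [-0.07, 0, 0, 0],
    [-0.11, 0, 0, 0],
    [-0.14, -0.02, -0.04, 0],
    [-0.14, -0.02, -0.08, 0],
    [-0.14, -0.02, -0.12, 0],
    [-0.14, -0.02, -0.16, 0],
    [-0.14, -0.02, -0.2, 0],
  ],
  jaw=0.045,
)

```text
t: 6.4
tcp_pos: [0.5201, -0.0414, 0.1521]
tool_rot: [-0.495, 0.505, 0.491, 0.508]
force: [-0.4, 0.5, -1.0]
finger_gap: 0.533
```

```bash
python3 -c "
from h import *
s,r=st()
snap('scene','b3');snap('top','t3')
im=cv2.imread('pics/b3_raw.png')
A=cv2.imread('pics/scene0.png')[200:260,320:385];B=im[200:260,320:385]
cv2.imwrite('pics/b3.png',cv2.resize(np.hstack([A,B]),None,fx=6,fy=6,interpolation=cv2.INTER_CUBIC))
im=cv2.imread('pics/t3_raw.png')
cv2.imwrite('pics/t3.png',cv2.resize(im[130:260,200:500],None,fx=2.6,fy=2.6,interpolation=cv2.INTER_CUBIC))
"
```

```text
t 6.4 tcp [ 0.5201 -0.0414  0.1521] x [ 0.007 -0.001 -1.   ] y [-1.     0.027 -0.007] z [ 0.027  1.    -0.001] F [-0.4  0.5 -1. ] gap 0.533
```

View pics/b3.png

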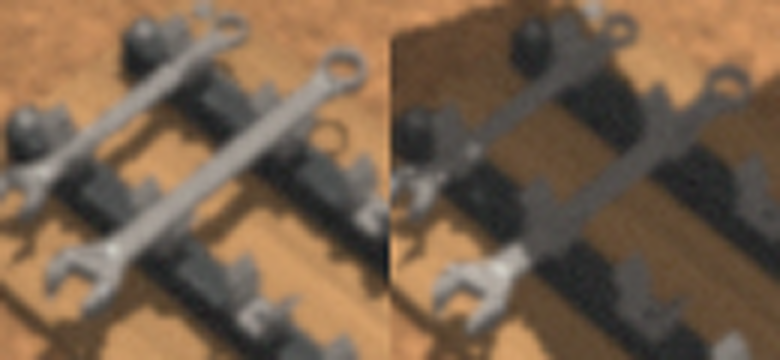

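View pics/t3.png

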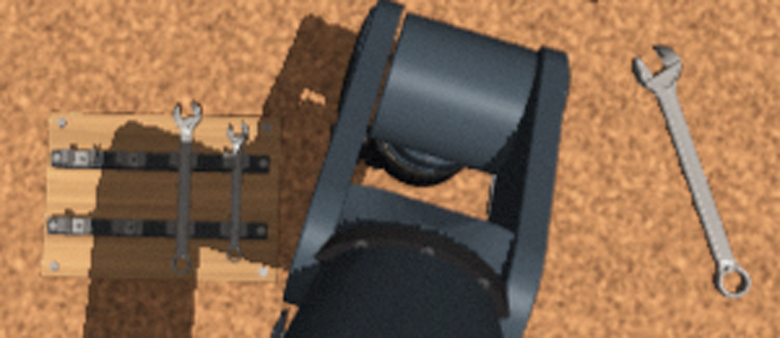

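```bash
python3 -c "
from h import *
im=cv2.imread('pics/scene0.png')
m=mask('scene',im)
print('m',spanner('scene',im,(232,148,312,195),0.008,-.104,.114,.06))
print('l',spanner('scene',im,(182,108,255,175),0.009,-.1285,.1415,.08))
plan([.492,-.158,.05],-.115)
"
```

```text
m (array([ 0.49434341, -0.15599003]), np.float64(-0.1150163643769574), np.float64(0.21651915839613317), 380)
l (array([ 0.52200747, -0.3621456 ]), np.float64(0.285212055641129), np.float64(0.26730554305729315), 481)
t 6.5 tcp [ 0.5211 -0.0458  0.1519] x [ 0.008 -0.003 -1.   ] y [-0.999  0.035 -0.008] z [ 0.035  0.999 -0.003] F [ 0.5 -0.4  0.5] gap 0.525
shift [ 0.102   0.026  -0.1128] turn 0.0797
```

Call:
step_arm(
  commands=[
    [0.02, 0.026, -0.04, 0.08],
    [0.04, 0.026, -0.08, 0.08],
    [0.08, 0.026, -0.112, 0.08],
    [0.1, 0.026, -0.112, 0.08],
    [0.13, 0.026, -0.112, 0.08],
    [0.14, 0.026, -0.112, 0.08],
    [0.14, 0.026, -0.112, 0.08],
    [0.14, 0.026, -0.112, 0.08],
  ],
)

```text
t: 7.17
tcp_pos: [0.4921, -0.1562, 0.012]
tool_rot: [-0.473, 0.527, 0.468, 0.529]
force: [-0.3, -0.4, 0.0]
finger_gap: 0.523
```

```bash
python3 -c "
from h import *
s,r=st();plan([.492,-.157,-.02],-.115)
snap('scene','c1')
im=cv2.imread('pics/c1_raw.png')
cv2.imwrite('pics/c1.png',cv2.resize(im[90:210,210:350],None,fx=5,fy=5,interpolation=cv2.INTER_CUBIC))
"
```

```text
t 7.17 tcp [ 0.4921 -0.1562  0.012 ] x [ 0.007 -0.002 -1.   ] y [-0.993  0.114 -0.007] z [ 0.114  0.993 -0.002] F [-0.3 -0.4  0. ] gap 0.523
t 7.17 tcp [ 0.4921 -0.1562  0.012 ] x [ 0.007 -0.002 -1.   ] y [-0.993  0.114 -0.007] z [ 0.114  0.993 -0.002] F [-0.3 -0.4  0. ] gap 0.523
shift [ 0.032   0.0002 -0.0008] turn 0.0007
```

View pics/c1.png

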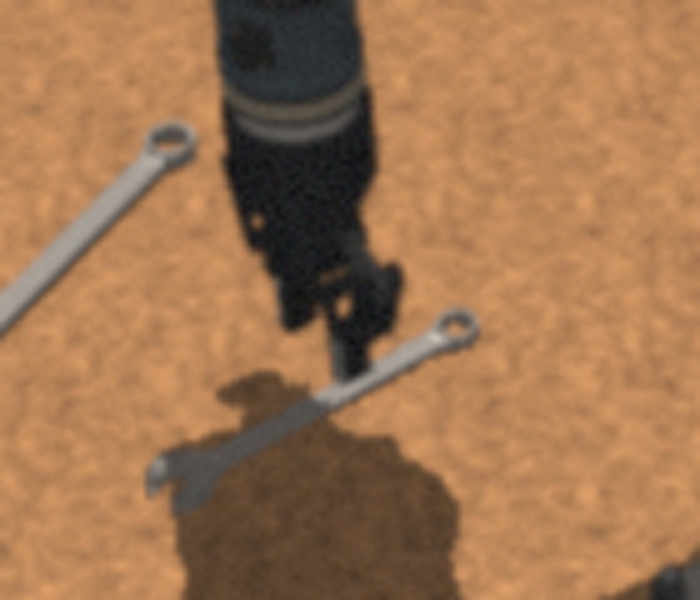

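Call:
step_arm(
  commands=[
    [0.01, 0, -0.001, 0],
    [0.02, 0, -0.001, 0],
    [0.027, 0, -0.001, 0],
    [0.033, 0, -0.001, 0],
    [0.036, 0, -0.001, 0],
    [0.036, 0, -0.001, 0],
  ],
  jaw=0.035,
)

```text
t: 7.72
tcp_pos: [0.4927, -0.1574, -0.0239]
tool_rot: [-0.473, 0.526, 0.468, 0.529]
force: [0.4, -1.3, -0.2]
finger_gap: 0.406
```

```bash
python3 -c "
from h import *
s,r=st()
snap('scene','c2')
im=cv2.imread('pics/c2_raw.png')
cv2.imwrite('pics/c2.png',cv2.resize(im[110:210,230:330],None,fx=6,fy=6,interpolation=cv2.INTER_CUBIC))
"
```

```text
t 7.72 tcp [ 0.4927 -0.1574 -0.0239] x [ 0.007 -0.003 -1.   ] y [-0.993  0.114 -0.008] z [ 0.114  0.994 -0.002] F [ 0.4 -1.3 -0.2] gap 0.406
```

View pics/c2.png

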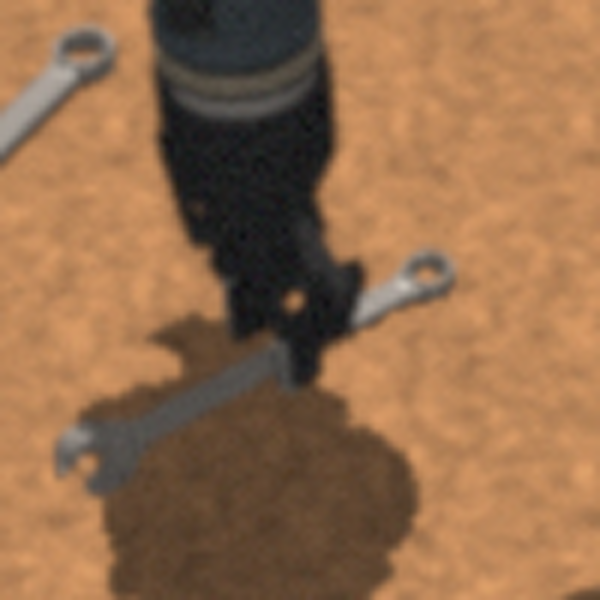

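Call:
step_arm(
  commands=[
    [0, 0, 0, 0],
    [0, 0, 0, 0],
    [0, 0, 0, 0],
    [0, 0, 0, 0],
    [0, 0, 0, 0],
  ],
  jaw=0,
  grip_force=80,
)

```text
t: 8.18
tcp_pos: [0.493, -0.1577, -0.0229]
tool_rot: [-0.474, 0.526, 0.468, 0.529]
force: [-0.9, -0.0, 5.6]
finger_gap: 0.121
```

Call:
step_arm(
  commands=[
    [0, 0, 0, 0],
    [0, 0, 0, 0],
  ],
)

```text
t: 8.35
tcp_pos: [0.493, -0.1577, -0.0228]
tool_rot: [-0.474, 0.526, 0.468, 0.529]
force: [0.2, -0.2, 2.8]
finger_gap: 0.121
```

```bash
python3 -c "
from h import *
s,r=st()
snap('scene','c3')
im=cv2.imread('pics/c3_raw.png')
im=cv2.convertScaleAbs(im[130:200,240:320],alpha=1.8,beta=10)
cv2.imwrite('pics/c3.png',cv2.resize(im,None,fx=8,fy=8,interpolation=cv2.INTER_CUBIC))
"
```

```text
t 8.35 tcp [ 0.493  -0.1577 -0.0228] x [ 0.009 -0.004 -1.   ] y [-0.993  0.114 -0.009] z [ 0.114  0.994 -0.003] F [ 0.2 -0.2  2.8] gap 0.121
```

View pics/c3.png

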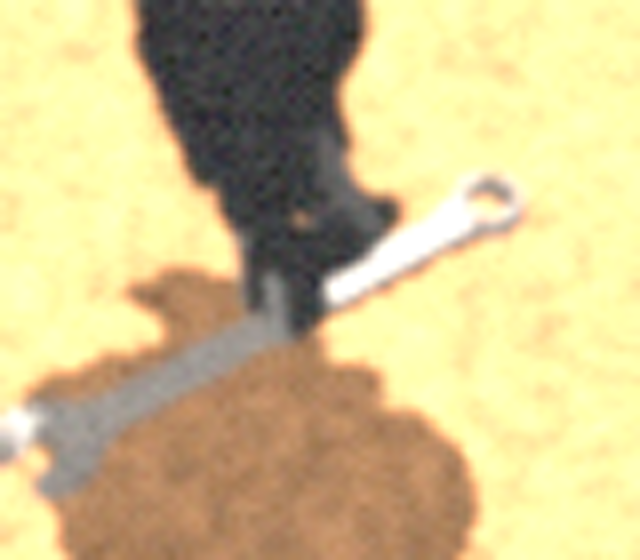

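Call:
step_arm(
  commands=[
    [0, 0, 0, 0],
    [0, 0, 0, 0],
    [0, 0, 0, 0],
    [0.003, 0, 0, 0],
    [0.005, 0, 0, 0],
    [0.005, 0, 0, 0],
  ],
  jaw=0.03,
)

```text
t: 8.9
tcp_pos: [0.4928, -0.1576, -0.0284]
tool_rot: [-0.473, 0.526, 0.468, 0.529]
force: [-0.3, -0.3, -0.2]
finger_gap: 0.349
```

Call:
step_arm(
  commands=[
    [0, 0, 0, 0],
    [0, 0, 0, 0],
    [0, 0, 0, 0],
    [0, 0, 0, 0],
    [0, 0, 0, 0],
  ],
  jaw=0,
)

```text
t: 9.32
tcp_pos: [0.493, -0.1573, -0.0276]
tool_rot: [-0.473, 0.526, 0.468, 0.529]
force: [-0.1, 2.2, 7.1]
finger_gap: 0.132
```

Call:
step_arm(
  commands=[
    [-0.003, 0, 0, 0],
    [-0.01, 0, 0, 0],
    [-0.02, 0, 0, 0],
    [-0.04, 0, 0, 0],
    [-0.06, 0, 0, 0],
    [-0.06, 0, 0, 0],
  ],
)

```text
t: 9.82
tcp_pos: [0.4945, -0.1582, 0.0358]
tool_rot: [-0.476, 0.525, 0.466, 0.53]
force: [0.6, -1.0, -0.3]
finger_gap: 0.128
```

```bash
python3 -c "
from h import *
s,r=st()
snap('scene','c4')
im=cv2.imread('pics/c4_raw.png')
im=cv2.convertScaleAbs(im[90:200,220:340],alpha=1.5,beta=10)
cv2.imwrite('pics/c4.png',cv2.resize(im,None,fx=5,fy=5,interpolation=cv2.INTER_CUBIC))
"
```

```text
t 9.82 tcp [ 0.4945 -0.1582  0.0358] x [ 0.014 -0.006 -1.   ] y [-0.993  0.114 -0.015] z [ 0.114  0.993 -0.005] F [ 0.6 -1.  -0.3] gap 0.128
```

View pics/c4.png

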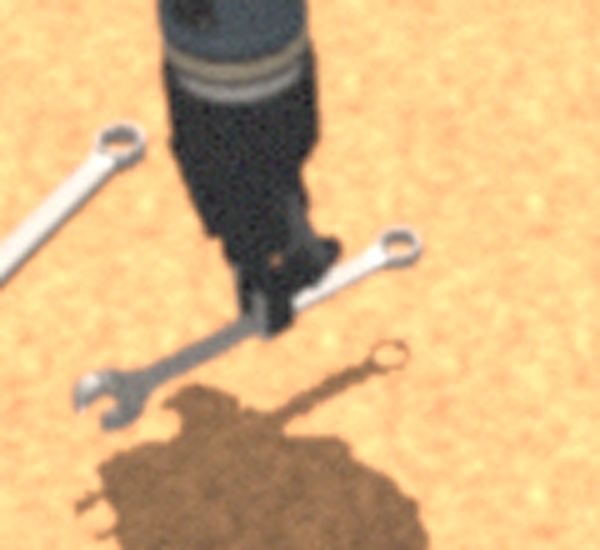

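```bash
python3 -c "
from h import *
plan([*seat(.027),.09],YAW)
"
```

```text
t 9.87 tcp [ 0.4939 -0.1579  0.0345] x [ 0.013 -0.005 -1.   ] y [-0.993  0.114 -0.013] z [ 0.114  0.993 -0.004] F [ 0.4  0.4 -1.8] gap 0.131
shift [-0.0574  0.0284  0.3667] turn -0.0862
```

Call:
step_arm(
  commands=[
    [-0.03, 0.0, 0.02, 0],
    [-0.057, 0.028, 0.05, -0.086],
    [-0.057, 0.028, 0.09, -0.086],
    [-0.057, 0.028, 0.13, -0.086],
    [-0.057, 0.028, 0.17, -0.086],
    [-0.057, 0.028, 0.21, -0.086],
    [-0.057, 0.028, 0.25, -0.086],
    [-0.057, 0.028, 0.29, -0.086],
  ],
)

```text
t: 10.53
tcp_pos: [0.4974, 0.1356, 0.0892]
tool_rot: [-0.497, 0.506, 0.489, 0.508]
force: [0.0, -0.6, -1.5]
finger_gap: 0.128
```

```bash
python3 -c "
from h import *
plan([*seat(.027),.085],YAW)
"
```

```text
t 10.53 tcp [0.4974 0.1356 0.0892] x [ 0.011 -0.006 -1.   ] y [-1.     0.028 -0.011] z [ 0.028  1.    -0.005] F [ 0.  -0.6 -1.5] gap 0.128
shift [ 0.0039 -0.0072  0.0747] turn -0.0003
```

Call:
step_arm(
  commands=[
    [0.004, -0.007, 0.03, 0],
    [0.004, -0.007, 0.06, 0],
    [0.004, -0.007, 0.074, 0],
    [0.004, -0.007, 0.075, 0],
    [0.004, -0.007, 0.075, 0],
    [0.004, -0.007, 0.075, 0],
  ],
)

```text
t: 11.03
tcp_pos: [0.5058, 0.2095, 0.0842]
tool_rot: [-0.497, 0.506, 0.489, 0.508]
force: [-0.4, -1.6, -1.4]
finger_gap: 0.129
```

```bash
python3 -c "
from h import *
plan([*seat(.027),.05],YAW)
snap('scene','d1');snap('top','d1t')
im=cv2.imread('pics/d1_raw.png')
im=cv2.convertScaleAbs(im[150:310,290:450],alpha=1.8,beta=10)
cv2.imwrite('pics/d1.png',cv2.resize(im,None,fx=4,fy=4,interpolation=cv2.INTER_CUBIC))
im=cv2.imread('pics/d1t_raw.png')
im=cv2.convertScaleAbs(im[150:250,200:320],alpha=1.5,beta=10)
cv2.imwrite('pics/d1t.png',cv2.resize(im,None,fx=5,fy=5,interpolation=cv2.INTER_CUBIC))
"
```

```text
t 11.03 tcp [0.5058 0.2095 0.0842] x [ 0.009 -0.006 -1.   ] y [-1.     0.028 -0.009] z [ 0.028  1.    -0.006] F [-0.4 -1.6 -1.4] gap 0.129
shift [ 0.0342 -0.0006  0.0007] turn -0.0003
```

View pics/d1.png

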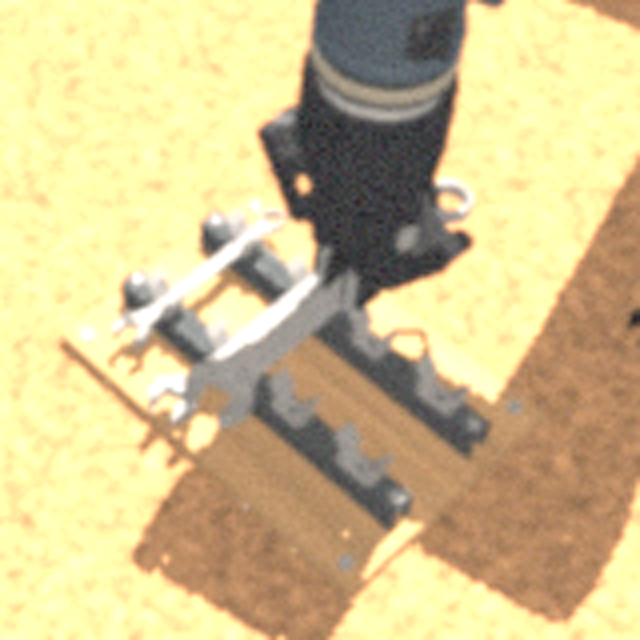

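View pics/d1t.png

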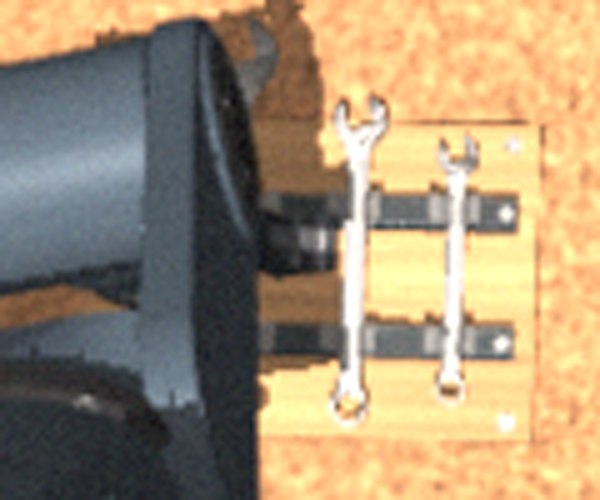

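```bash
cat >> h.py <<'E'
def onplane(n,u,v,ys):
    """intersect pixel ray with vertical plane rack-y=ys; return rack x, z"""
    a=ray(n,u,v,0);b=ray(n,u,v,.1)
    ey=np.array([-np.sin(YAW),np.cos(YAW)]);ex=np.array([np.cos(YAW),np.sin(YAW)])
    fa=(a[:2]-C)@ey-ys;fb=(b[:2]-C)@ey-ys
    p=a+(b-a)*(-fa/(fb-fa)); return ((p[:2]-C)@ex).round(4),p[2].round(4)
E
python3 -c "
from h import *
print('ring',onplane('scene',403.7,200,.026),'jaw',onplane('scene',343.7,248.7,.026))
for p in((403.7,200),(343.7,248.7)): print(onplane('scene',*p,.028))
"
```

```text
ring (np.float64(-0.0982), np.float64(0.1123)) jaw (np.float64(0.0982), np.float64(0.115))
(np.float64(-0.0948), np.float64(0.1168))
(np.float64(0.1005), np.float64(0.1195))
```

Call:
step_arm(
  commands=[
    [0.02, 0, 0.001, 0],
    [0.04, 0, 0.001, 0],
    [0.05, 0, 0.001, 0],
    [0.055, 0, 0.001, 0],
    [0.056, 0, 0.001, 0],
    [0.056, 0, 0.001, 0],
  ],
)

```text
t: 11.63
tcp_pos: [0.5071, 0.2093, 0.0286]
tool_rot: [-0.496, 0.507, 0.488, 0.509]
force: [-0.3, 0.8, -1.9]
finger_gap: 0.13
```

```bash
python3 -c "
from h import *
plan([*seat(.027),.022],YAW)
snap('scene','d2')
im=cv2.imread('pics/d2_raw.png')
im=cv2.convertScaleAbs(im[150:290,290:430],alpha=1.8,beta=10)
cv2.imwrite('pics/d2.png',cv2.resize(im,None,fx=5,fy=5,interpolation=cv2.INTER_CUBIC))
"
```

```text
t 11.63 tcp [0.5071 0.2093 0.0286] x [ 0.01  -0.006 -1.   ] y [-0.999  0.031 -0.01 ] z [ 0.031  1.    -0.006] F [-0.3  0.8 -1.9] gap 0.13
shift [0.0066 0.0005 0.0008] turn -0.0027
```

View pics/d2.png

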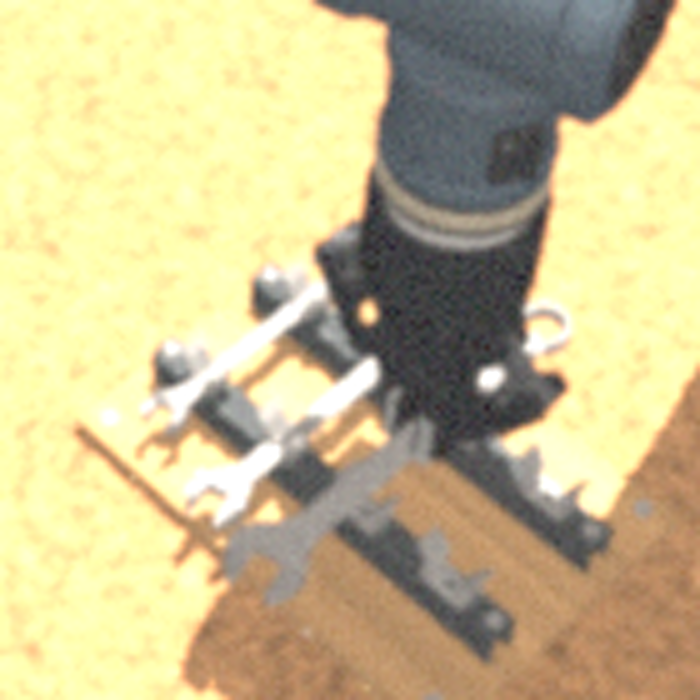

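Call:
step_arm(
  commands=[
    [0.002, 0, 0.001, 0],
    [0.004, 0, 0.001, 0],
    [0.004, 0, 0.001, 0],
  ],
)

```text
t: 11.93
tcp_pos: [0.5077, 0.2106, 0.0253]
tool_rot: [-0.497, 0.506, 0.488, 0.509]
force: [-0.5, -0.0, -1.8]
finger_gap: 0.132
```

Call:
step_arm(
  commands=[
    [0.001, 0, 0, 0],
    [0.003, 0, 0, 0],
    [0.003, 0, 0, 0],
  ],
)

```text
t: 12.18
tcp_pos: [0.5076, 0.2106, 0.0221]
tool_rot: [-0.497, 0.506, 0.488, 0.509]
force: [0.3, 0.9, -0.7]
finger_gap: 0.128
```

Call:
step_arm(
  commands=[
    [0.001, 0, 0, 0],
    [0.002, 0, 0, 0],
    [0.002, 0, 0, 0],
  ],
)

```text
t: 12.43
tcp_pos: [0.5074, 0.2106, 0.0199]
tool_rot: [-0.497, 0.506, 0.488, 0.509]
force: [0.2, -0.2, -1.9]
finger_gap: 0.126
```

```bash
python3 -c "
from h import *
plan([*seat(.027),.022],YAW)
snap('scene','d3')
im=cv2.imread('pics/d3_raw.png')
im=cv2.convertScaleAbs(im[170:290,310:430],alpha=1.8,beta=10)
cv2.imwrite('pics/d3.png',cv2.resize(im,None,fx=5,fy=5,interpolation=cv2.INTER_CUBIC))
"
```

```text
t 12.43 tcp [0.5074 0.2106 0.0199] x [ 0.011 -0.006 -1.   ] y [-0.999  0.03  -0.011] z [ 0.03   1.    -0.006] F [ 0.2 -0.2 -1.9] gap 0.126
shift [-0.0021  0.0006 -0.0006] turn -0.002
```

View pics/d3.png

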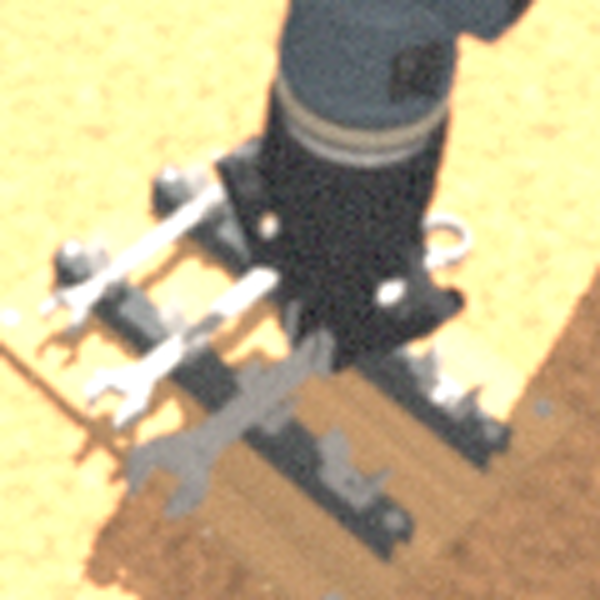

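Call:
step_arm(
  commands=[
    [0.001, 0, 0, 0],
    [0.003, 0, 0, 0],
    [0.003, 0, 0, 0],
  ],
)

```text
t: 12.73
tcp_pos: [0.5075, 0.2106, 0.0167]
tool_rot: [-0.497, 0.506, 0.488, 0.509]
force: [0.5, -0.4, -1.7]
finger_gap: 0.135
```

Call:
step_arm(
  commands=[
    [0.001, 0, 0, 0],
    [0.002, 0, 0, 0],
    [0.002, 0, 0, 0],
  ],
)

```text
t: 12.98
tcp_pos: [0.5079, 0.2107, 0.015]
tool_rot: [-0.497, 0.506, 0.488, 0.509]
force: [0.2, 1.2, 0.1]
finger_gap: 0.133
```

Call:
step_arm(
  commands=[
    [0.0, 0, 0, 0],
    [0, 0, 0, 0],
    [0, 0, 0, 0],
    [0, 0, 0, 0],
    [-0.02, 0, 0, 0],
    [-0.05, 0, 0, 0],
    [-0.06, 0, 0, 0],
    [-0.06, 0, 0, 0],
  ],
  jaw=0.035,
)

```text
t: 13.65
tcp_pos: [0.5093, 0.2115, 0.0775]
tool_rot: [-0.498, 0.504, 0.487, 0.511]
force: [1.1, 0.9, -0.1]
finger_gap: 0.406
```

```bash
python3 -c "
from h import *
plan([*seat(.026),.05],YAW)
snap('scene','d4')
im=cv2.imread('pics/d4_raw.png')
im=cv2.convertScaleAbs(im[170:290,310:430],alpha=1.8,beta=10)
cv2.imwrite('pics/d4.png',cv2.resize(im,None,fx=5,fy=5,interpolation=cv2.INTER_CUBIC))
"
```

```text
t 13.65 tcp [0.5093 0.2115 0.0775] x [ 0.017 -0.005 -1.   ] y [-0.999  0.03  -0.017] z [ 0.03   1.    -0.004] F [ 1.1  0.9 -0.1] gap 0.406
shift [ 0.0274  0.003  -0.0025] turn -0.0019
```

View pics/d4.png

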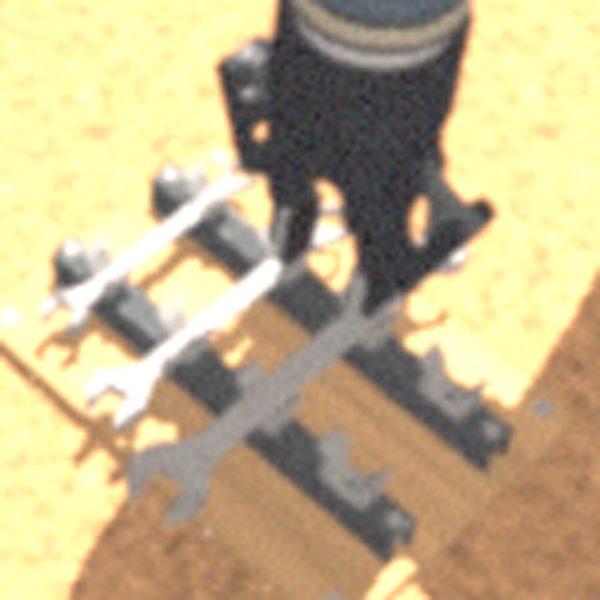

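```bash
python3 -c "
from h import *
for z in(.049,.0375): print((proj('scene',[*seat(.026,.097),z])-[310,170])*5)
print(onplane('scene',310+178/5,170+472/5,.026))
"
```

```text
[165.55578479 474.36699087]
[164.73140671 487.87125007]
(np.float64(0.0888), np.float64(0.0417))
```

Call:
step_arm(
  commands=[
    [0, 0.003, -0.002, 0],
    [0, 0.003, -0.002, 0],
    [0, 0.003, -0.002, 0],
    [0, 0.003, -0.002, 0],
    [0.02, 0.003, -0.002, 0],
    [0.04, 0.003, -0.002, 0],
    [0.048, 0.003, -0.002, 0],
    [0.05, 0.003, -0.002, 0],
  ],
  jaw=0,
)

```text
t: 14.37
tcp_pos: [0.5042, 0.2087, 0.0239]
tool_rot: [-0.496, 0.506, 0.488, 0.508]
force: [0.0, 0.3, 0.0]
finger_gap: -0.004
```

Call:
step_arm(
  commands=[
    [0.001, 0, 0, 0],
    [0.003, 0, 0, 0],
    [0.003, 0, 0, 0],
  ],
)

```text
t: 14.62
tcp_pos: [0.5048, 0.2088, 0.0217]
tool_rot: [-0.497, 0.506, 0.488, 0.509]
force: [-0.8, 0.4, -0.4]
finger_gap: -0.002
```

Call:
step_arm(
  commands=[
    [0.001, 0, 0, 0],
    [0.003, 0, 0, 0],
    [0.003, 0, 0, 0],
  ],
)

```text
t: 14.87
tcp_pos: [0.5054, 0.209, 0.0199]
tool_rot: [-0.497, 0.506, 0.488, 0.509]
force: [-1.0, -0.7, 6.1]
finger_gap: -0.001
```

Call:
step_arm(
  commands=[
    [0.001, 0, 0, 0],
    [0.003, 0, 0, 0],
    [0.003, 0, 0, 0],
  ],
)

```text
t: 15.12
tcp_pos: [0.5058, 0.209, 0.0173]
tool_rot: [-0.497, 0.505, 0.488, 0.51]
force: [0.5, -0.3, 0.1]
finger_gap: 0.002
```

Call:
step_arm(
  commands=[
    [0.001, 0, 0, 0],
    [0.003, 0, 0, 0],
    [0.003, 0, 0, 0],
  ],
)

```text
t: 15.37
tcp_pos: [0.5059, 0.209, 0.0141]
tool_rot: [-0.497, 0.505, 0.488, 0.51]
force: [-0.0, 0.1, -0.4]
finger_gap: 0.002
```

Call:
step_arm(
  commands=[
    [0.001, 0, 0, 0],
    [0.003, 0, 0, 0],
    [0.003, 0, 0, 0],
  ],
)

```text
t: 15.62
tcp_pos: [0.5061, 0.2091, 0.0127]
tool_rot: [-0.497, 0.505, 0.488, 0.51]
force: [-2.6, -1.8, 14.6]
finger_gap: -0.002
```

Call:
step_arm(
  commands=[
    [0.001, 0, 0, 0],
    [0.002, 0, 0, 0],
    [0.002, 0, 0, 0],
  ],
)

```text
t: 15.87
tcp_pos: [0.5061, 0.2091, 0.0127]
tool_rot: [-0.498, 0.505, 0.488, 0.51]
force: [-4.5, -0.1, 16.9]
finger_gap: 0.005
```

Call:
step_arm(
  commands=[
    [-0.04, 0, 0, 0],
    [-0.08, 0, 0, 0],
    [-0.12, 0, -0.03, 0],
    [-0.14, 0, -0.07, 0.0],
    [-0.14, 0, -0.11, -0.1],
    [-0.14, 0, -0.15, -0.2],
    [-0.14, 0, -0.19, -0.3],
    [-0.14, 0, -0.23, -0.32],
  ],
  jaw=0.05,
)

```text
t: 16.53
tcp_pos: [0.4971, -0.0174, 0.1541]
tool_rot: [0.574, -0.419, -0.562, -0.423]
force: [0.9, -0.6, -0.3]
finger_gap: 0.589
```

```bash
python3 -c "
from h import *
plan([.523,-.3635,.12],.29)
snap('scene','e1');snap('top','e1t')
im=cv2.imread('pics/e1_raw.png')
im=cv2.convertScaleAbs(im[170:290,310:430],alpha=1.3,beta=10)
cv2.imwrite('pics/e1.png',cv2.resize(im,None,fx=5,fy=5,interpolation=cv2.INTER_CUBIC))
im=cv2.imread('pics/e1t_raw.png')
cv2.imwrite('pics/e1t.png',cv2.resize(im[150:250,200:320],None,fx=5,fy=5,interpolation=cv2.INTER_CUBIC))
"
```

```text
t 16.53 tcp [ 0.4971 -0.0174  0.1541] x [ 0.016 -0.005 -1.   ] y [-0.957 -0.291 -0.014] z [-0.291  0.957 -0.01 ] F [ 0.9 -0.6 -0.3] gap 0.589
shift [ 0.0364  0.0763 -0.3384] turn 0.0049
```

View pics/e1.png

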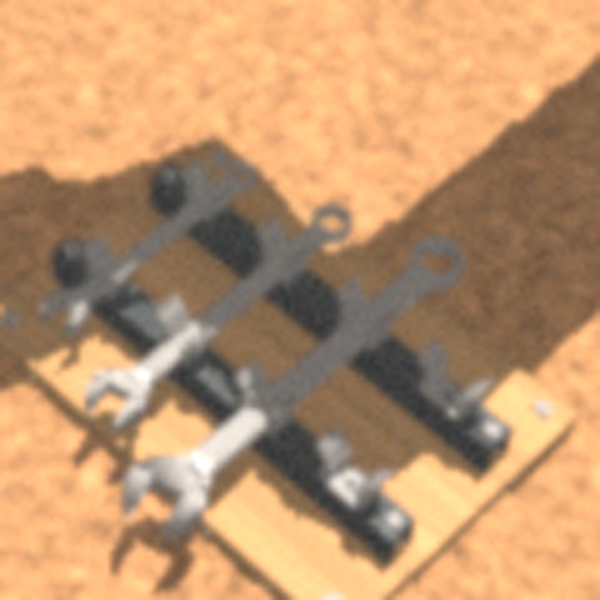

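View pics/e1t.png

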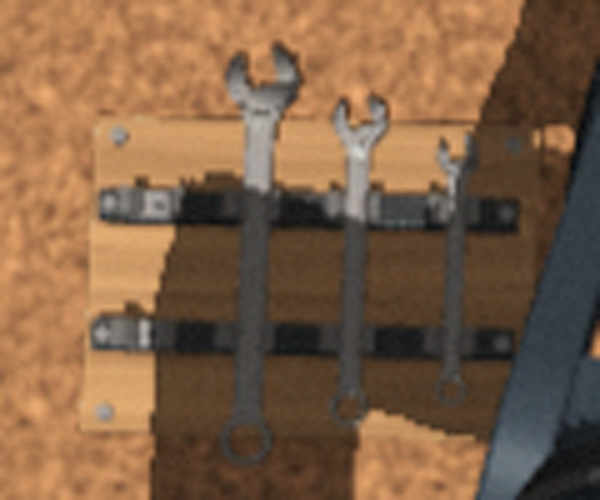

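Call:
step_arm(
  commands=[
    [0.0, 0.01, -0.04, 0],
    [0.0, 0.02, -0.08, 0],
    [0.0, 0.03, -0.12, 0],
    [0.0, 0.04, -0.16, 0],
    [0.0, 0.05, -0.2, 0],
    [0.02, 0.06, -0.24, 0],
    [0.03, 0.07, -0.28, 0.005],
    [0.036, 0.076, -0.32, 0.005],
  ],
)

```text
t: 17.3
tcp_pos: [0.5134, -0.3432, 0.1201]
tool_rot: [0.569, -0.424, -0.559, -0.428]
force: [0.3, 0.1, 1.2]
finger_gap: 0.584
```

```bash
python3 -c "
from h import *
plan([.523,-.3635,.01],.29)
a=ray('top',200+262/5-.4,150+75/5-.4,.0375);b=ray('top',200+246/5-.4,150+440/5-.4,.0375)
print(a,b); print(np.arctan2(*(a-b)[1::-1]), b+(a-b)*91/188, seat(.026))
"
```

```text
t 17.3 tcp [ 0.5134 -0.3432  0.1201] x [ 0.014 -0.005 -1.   ] y [-0.962 -0.274 -0.013] z [-0.274  0.962 -0.008] F [0.3 0.1 1.2] gap 0.584
shift [ 0.1103 -0.0022 -0.0212] turn -0.0122
[0.60983118 0.20717777 0.0375    ] [0.41913917 0.21229417 0.0375    ]
-0.026824277594953892 [0.51144222 0.20981761 0.0375    ] [0.5067279  0.20898981]
```

Call:
step_arm(
  commands=[
    [0.03, -0.002, -0.021, -0.012],
    [0.06, -0.002, -0.021, -0.012],
    [0.09, -0.002, -0.021, -0.012],
    [0.105, -0.002, -0.021, -0.012],
    [0.11, -0.002, -0.021, -0.012],
    [0.11, -0.002, -0.021, -0.012],
  ],
  jaw=0.04,
)

```text
t: 17.8
tcp_pos: [0.5221, -0.3617, 0.0082]
tool_rot: [0.571, -0.42, -0.563, -0.424]
force: [0.2, 0.5, 0.1]
finger_gap: 0.466
```

```bash
python3 -c "
from h import *
plan([.523,-.3635,-.026],.29)
snap('scene','f1')
im=cv2.imread('pics/f1_raw.png')
im=cv2.convertScaleAbs(im[60:190,160:290],alpha=1.3,beta=10)
cv2.imwrite('pics/f1.png',cv2.resize(im,None,fx=5,fy=5,interpolation=cv2.INTER_CUBIC))
"
```

```text
t 17.8 tcp [ 0.5221 -0.3617  0.0082] x [ 0.012 -0.002 -1.   ] y [-0.958 -0.286 -0.011] z [-0.286  0.958 -0.005] F [0.2 0.5 0.1] gap 0.466
shift [ 0.0343 -0.     -0.0019] turn 0.0001
```

View pics/f1.png

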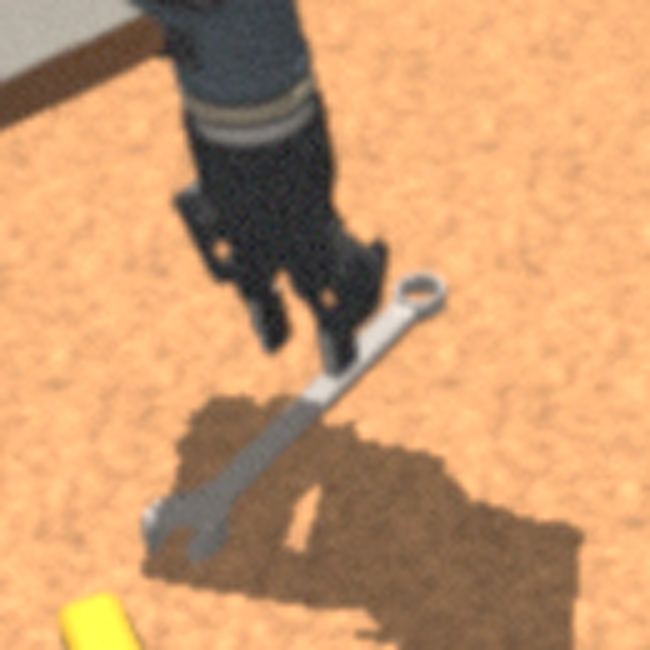

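Call:
step_arm(
  commands=[
    [0.012, 0, -0.002, 0],
    [0.022, 0, -0.002, 0],
    [0.03, 0, -0.002, 0],
    [0.033, 0, -0.002, 0],
    [0.034, 0, -0.002, 0],
    [0.034, 0, -0.002, 0],
  ],
)

```text
t: 18.35
tcp_pos: [0.5239, -0.3645, -0.0244]
tool_rot: [0.572, -0.421, -0.563, -0.424]
force: [0.1, -0.1, 0.6]
finger_gap: 0.469
```

```bash
python3 -c "
from h import *
plan([.523,-.3635,-.026],.29)
snap('scene','f2')
im=cv2.imread('pics/f2_raw.png')
im=cv2.convertScaleAbs(im[90:180,180:270],alpha=1.6,beta=10)
cv2.imwrite('pics/f2.png',cv2.resize(im,None,fx=6,fy=6,interpolation=cv2.INTER_CUBIC))
"
```

```text
t 18.35 tcp [ 0.5239 -0.3645 -0.0244] x [ 0.013 -0.003 -1.   ] y [-0.958 -0.286 -0.012] z [-0.286  0.958 -0.007] F [ 0.1 -0.1  0.6] gap 0.469
shift [0.0015 0.0006 0.0012] turn 0.0002
```

View pics/f2.png

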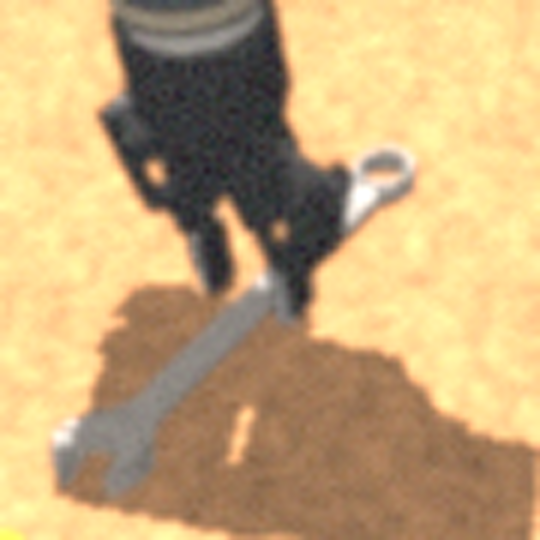

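Call:
step_arm(
  commands=[
    [0.002, 0, 0.001, 0],
    [0.003, 0, 0.001, 0],
    [0.003, 0, 0.001, 0],
    [0.003, 0, 0.001, 0],
    [0.003, 0, 0.001, 0],
    [0.003, 0, 0.001, 0],
    [0.003, 0, 0.001, 0],
  ],
  jaw=0,
  grip_force=100,
)

```text
t: 18.98
tcp_pos: [0.5241, -0.364, -0.0261]
tool_rot: [0.572, -0.421, -0.562, -0.424]
force: [-1.5, 0.8, 5.5]
finger_gap: 0.168
```

Call:
step_arm(
  commands=[
    [-0.003, 0, 0, 0],
    [-0.01, 0, 0, 0],
    [-0.02, 0, 0, 0],
    [-0.04, 0, 0, 0],
    [-0.06, 0, 0, 0],
    [-0.08, 0, 0, 0],
    [-0.1, 0, 0, 0],
  ],
)

```text
t: 19.57
tcp_pos: [0.5222, -0.3632, 0.075]
tool_rot: [0.572, -0.421, -0.562, -0.424]
force: [-0.2, -0.7, -3.5]
finger_gap: 0.173
```

```bash
python3 -c "
from h import *
plan([*seat(.079),.095],YAW)
snap('scene','f3')
im=cv2.imread('pics/f3_raw.png')
im=cv2.convertScaleAbs(im[60:190,160:290],alpha=1.6,beta=10)
cv2.imwrite('pics/f3.png',cv2.resize(im,None,fx=5,fy=5,interpolation=cv2.INTER_CUBIC))
"
```

```text
t 19.57 tcp [ 0.5222 -0.3632  0.075 ] x [ 0.014 -0.004 -1.   ] y [-0.958 -0.286 -0.012] z [-0.286  0.958 -0.008] F [-0.2 -0.7 -3.5] gap 0.173
shift [-0.0228 -0.1658  0.6028] turn 0.3184
```

View pics/f3.png

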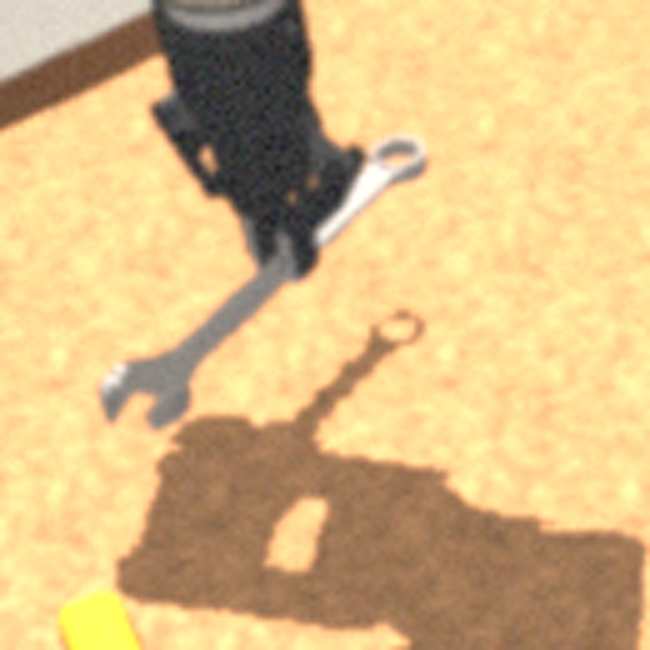

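Call:
step_arm(
  commands=[
    [-0.02, -0.01, 0.038, 0.02],
    [-0.03, -0.02, 0.076, 0.05],
    [-0.03, -0.03, 0.114, 0.08],
    [-0.03, -0.04, 0.152, 0.12],
    [-0.03, -0.05, 0.19, 0.16],
    [-0.03, -0.06, 0.228, 0.2],
    [-0.03, -0.073, 0.266, 0.25],
    [-0.03, -0.084, 0.304, 0.318],
  ],
)

```text
t: 20.28
tcp_pos: [0.5169, -0.0477, 0.1062]
tool_rot: [-0.499, 0.505, 0.485, 0.51]
force: [0.7, -0.7, -4.1]
finger_gap: 0.17
```

```bash
python3 -c "
from h import *
plan([*seat(.079),.095],YAW)"
```

```text
t 20.28 tcp [ 0.5169 -0.0477  0.1062] x [ 0.02  -0.009 -1.   ] y [-0.999  0.031 -0.02 ] z [ 0.031  0.999 -0.009] F [ 0.7 -0.7 -4.1] gap 0.17
shift [0.0081 0.0184 0.3094] turn -0.0029
```

Call:
step_arm(
  commands=[
    [0, 0.003, 0.04, 0],
    [0, 0.005, 0.08, 0],
    [0, 0.008, 0.12, 0],
    [0, 0.01, 0.16, 0],
    [0, 0.013, 0.2, 0],
    [0, 0.015, 0.24, 0],
    [0, 0.017, 0.275, -0.003],
    [0, 0.018, 0.3, -0.003],
  ],
)

```text
t: 20.95
tcp_pos: [0.5072, 0.256, 0.103]
tool_rot: [-0.501, 0.503, 0.487, 0.509]
force: [0.6, -0.4, -4.2]
finger_gap: 0.167
```

```bash
python3 -c "
from h import *
plan([*seat(.079,.002),.08],YAW)"
```

```text
t 20.95 tcp [0.5072 0.256  0.103 ] x [ 0.02  -0.008 -1.   ] y [-0.999  0.026 -0.02 ] z [ 0.026  1.    -0.008] F [ 0.6 -0.4 -4.2] gap 0.167
shift [ 0.023  -0.0024  0.0062] turn 0.0023
```

Call:
step_arm(
  commands=[
    [0.01, -0.002, 0.006, 0.002],
    [0.02, -0.002, 0.006, 0.002],
    [0.023, -0.002, 0.006, 0.002],
    [0.023, -0.002, 0.006, 0.002],
    [0.023, -0.002, 0.006, 0.002],
  ],
)

```text
t: 21.37
tcp_pos: [0.5093, 0.2599, 0.0792]
tool_rot: [-0.499, 0.505, 0.486, 0.509]
force: [-0.1, -0.4, -3.1]
finger_gap: 0.168
```

```bash
python3 -c "
from h import *
plan([*seat(.0785,.002),.03],YAW)
snap('scene','g1');snap('top','g1t')
im=cv2.imread('pics/g1_raw.png')
im=cv2.convertScaleAbs(im[160:300,300:450],alpha=1.8,beta=10)
cv2.imwrite('pics/g1.png',cv2.resize(im,None,fx=5,fy=5,interpolation=cv2.INTER_CUBIC))
im=cv2.imread('pics/g1t_raw.png')
im=cv2.convertScaleAbs(im[130:260,180:320],alpha=1.6,beta=10)
cv2.imwrite('pics/g1t.png',cv2.resize(im,None,fx=4,fy=4,interpolation=cv2.INTER_CUBIC))
"
```

```text
t 21.37 tcp [0.5093 0.2599 0.0792] x [ 0.017 -0.009 -1.   ] y [-0.999  0.03  -0.018] z [ 0.03   1.    -0.009] F [-0.1 -0.4 -3.1] gap 0.168
shift [ 0.0492 -0.      0.002 ] turn -0.0018
```

View pics/g1.png

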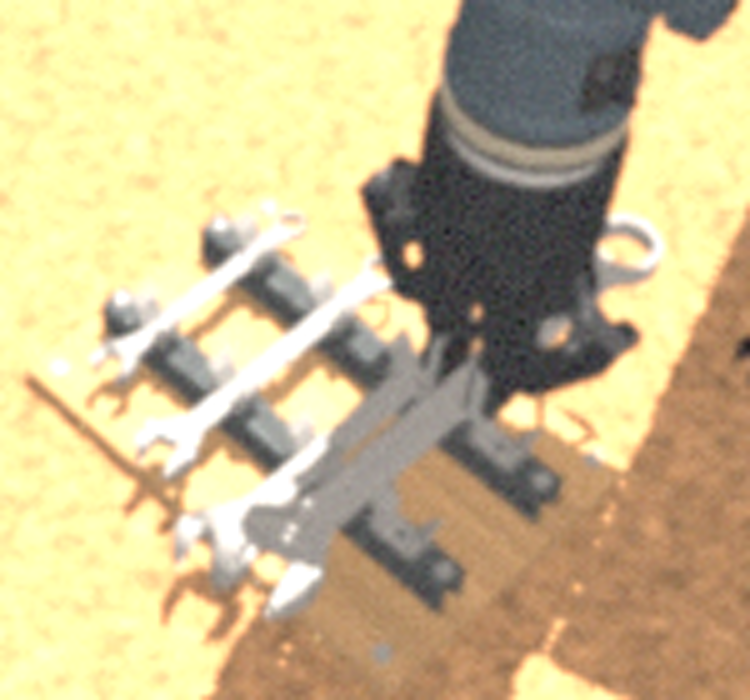

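View pics/g1t.png

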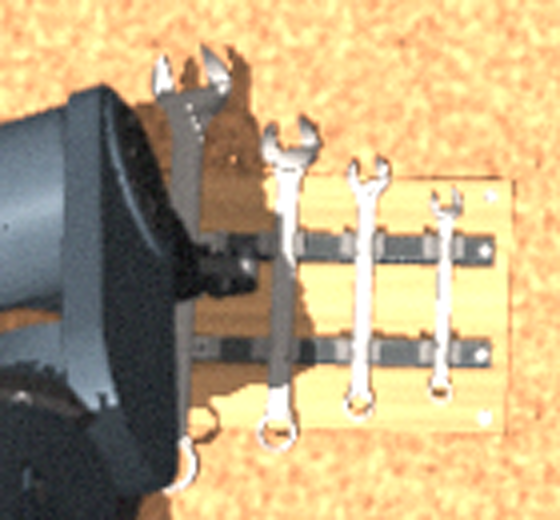

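```bash
python3 -c "
from h import *
a=ray('top',180+192/4-.4,130+85/4-.4,.108);b=ray('top',180+180/4-.4,130+464/4-.4,.108)
print(a,b,np.linalg.norm(a-b),np.arctan2(*(a-b)[1::-1]), b+(a-b)*112/231, seat(.078))
print(onplane('scene',300+630/5,160+248/5,.078),onplane('scene',300+270/5,160+545/5,.078))
"
```

```text
[0.62988722 0.25582991 0.108     ] [0.39890964 0.25759108 0.108     ] 0.23098429402734444 -0.007624707229958457 [0.51089877 0.25673718 0.108     ] [0.50818371 0.26096943]
(np.float64(-0.1144), np.float64(0.11)) (np.float64(0.1219), np.float64(0.1238))
```

Call:
step_arm(
  commands=[
    [0.02, 0, 0.002, 0],
    [0.04, 0, 0.002, 0],
    [0.047, 0, 0.002, 0],
    [0.052, 0, 0.002, 0],
    [0.053, 0, 0.002, 0],
    [0.053, 0, 0.002, 0],
  ],
)

```text
t: 21.97
tcp_pos: [0.5117, 0.2617, 0.0274]
tool_rot: [-0.499, 0.504, 0.485, 0.51]
force: [-0.3, 0.2, -3.4]
finger_gap: 0.167
```

```bash
python3 -c "
from h import *
plan([*seat(.0785,.002),.03],YAW)
snap('scene','g2');snap('top','g2t')
im=cv2.imread('pics/g2_raw.png')
im=cv2.convertScaleAbs(im[190:300,320:430],alpha=1.8,beta=10)
cv2.imwrite('pics/g2.png',cv2.resize(im,None,fx=6,fy=6,interpolation=cv2.INTER_CUBIC))
im=cv2.imread('pics/g2t_raw.png')
im=cv2.convertScaleAbs(im[140:250,190:270],alpha=1.6,beta=10)
cv2.imwrite('pics/g2t.png',cv2.resize(im,None,fx=5,fy=5,interpolation=cv2.INTER_CUBIC))
"
```

```text
t 21.97 tcp [0.5117 0.2617 0.0274] x [ 0.02  -0.009 -1.   ] y [-0.999  0.03  -0.02 ] z [ 0.03   1.    -0.008] F [-0.3  0.2 -3.4] gap 0.167
shift [-0.0026  0.0014 -0.0004] turn -0.0023
```

View pics/g2.png

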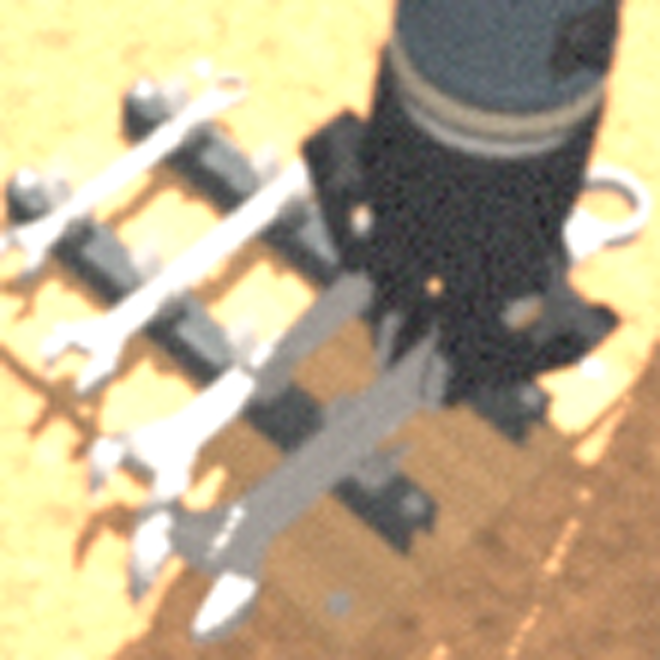

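View pics/g2t.png

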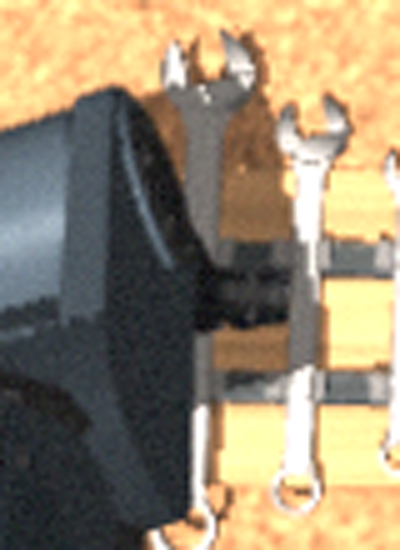

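```bash
python3 -c "
from h import *
for p in((204,160),(192,430)):
  q=ray('top',190+p[0]/5-.4,140+p[1]/5-.4,.059);d=q[:2]-C
  print(q, d@[np.cos(YAW),np.sin(YAW)], d@[-np.sin(YAW),np.cos(YAW)])
for p in((308,180),(299,460)):
  q=ray('top',190+p[0]/5-.4,140+p[1]/5-.4,.041);d=q[:2]-C
  print(q, d@[np.cos(YAW),np.sin(YAW)], d@[-np.sin(YAW),np.cos(YAW)])
"
```

```text
[0.58734223 0.25870102 0.059     ] 0.07919099746631149 0.07794863667157878
[0.44901088 0.26163895 0.059     ] -0.059168383876515095 0.07701263749181399
[0.57995652 0.20820142 0.041     ] 0.07322198573454067 0.02726205114964691
[0.43438616 0.21041319 0.041     ] -0.07235324194537665 0.02539752027581166
```

Call:
step_arm(
  commands=[
    [0.003, 0.002, 0, 0],
    [0.006, 0.002, 0, 0],
    [0.006, 0.002, 0, 0],
  ],
)

```text
t: 22.32
tcp_pos: [0.5098, 0.262, 0.0218]
tool_rot: [-0.5, 0.504, 0.485, 0.511]
force: [-0.8, 0.4, -5.0]
finger_gap: 0.171
```

Call:
step_arm(
  commands=[
    [0.001, 0, 0, 0],
    [0.003, 0, 0, 0],
    [0.003, 0, 0, 0],
  ],
)

```text
t: 22.57
tcp_pos: [0.5099, 0.2622, 0.0186]
tool_rot: [-0.5, 0.504, 0.485, 0.511]
force: [-0.3, 0.5, -3.1]
finger_gap: 0.17
```

Call:
step_arm(
  commands=[
    [0.001, 0, 0, 0],
    [0.002, 0, 0, 0],
    [0.002, 0, 0, 0],
  ],
)

```text
t: 22.82
tcp_pos: [0.5105, 0.2625, 0.0169]
tool_rot: [-0.5, 0.504, 0.485, 0.511]
force: [0.6, 2.1, -1.6]
finger_gap: 0.167
```

Call:
step_arm(
  commands=[
    [0.001, 0, 0.001, 0],
    [0.002, 0, 0.001, 0],
    [0.002, 0, 0.001, 0],
  ],
)

```text
t: 23.07
tcp_pos: [0.5109, 0.2633, 0.0155]
tool_rot: [-0.5, 0.503, 0.485, 0.511]
force: [-0.6, -1.1, 3.2]
finger_gap: 0.17
```

Now resting (+6 N relative to the carried weight). Release and rise.

Call:
step_arm(
  commands=[
    [-0.001, 0, 0, 0],
    [-0.001, 0, 0, 0],
    [-0.001, 0, 0, 0],
    [-0.001, 0, 0, 0],
    [-0.02, 0, 0, 0],
    [-0.05, 0, 0, 0],
    [-0.06, 0, 0, 0],
    [-0.06, 0, 0, 0],
  ],
  jaw=0.04,
)

```text
t: 23.73
tcp_pos: [0.5117, 0.2646, 0.0781]
tool_rot: [-0.501, 0.501, 0.484, 0.513]
force: [-0.2, -1.3, -0.8]
finger_gap: 0.471
```

```bash
python3 -c "
from h import *
plan([*seat(.078),.06],YAW)
snap('scene','h1');snap('top','h1t')
im=cv2.imread('pics/h1_raw.png')
im=cv2.convertScaleAbs(im[190:300,320:430],alpha=1.8,beta=10)
cv2.imwrite('pics/h1.png',cv2.resize(im,None,fx=6,fy=6,interpolation=cv2.INTER_CUBIC))
im=cv2.imread('pics/h1t_raw.png')
im=cv2.convertScaleAbs(im[140:250,190:270],alpha=1.6,beta=10)
cv2.imwrite('pics/h1t.png',cv2.resize(im,None,fx=5,fy=5,interpolation=cv2.INTER_CUBIC))
"
```

```text
t 23.73 tcp [0.5117 0.2646 0.0781] x [ 0.029 -0.006 -1.   ] y [-0.999  0.029 -0.029] z [ 0.029  1.    -0.005] F [-0.2 -1.3 -0.8] gap 0.471
shift [ 0.018   0.004  -0.0036] turn -0.0014
```

View pics/h1.png

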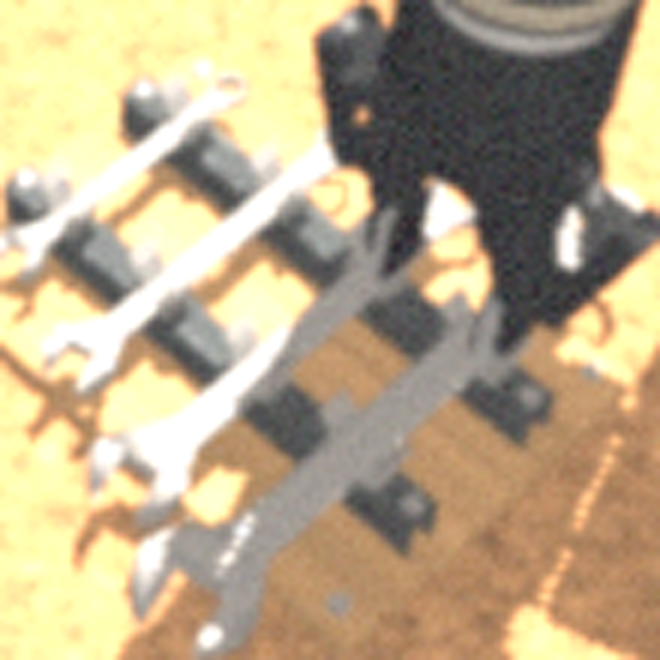

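View pics/h1t.png

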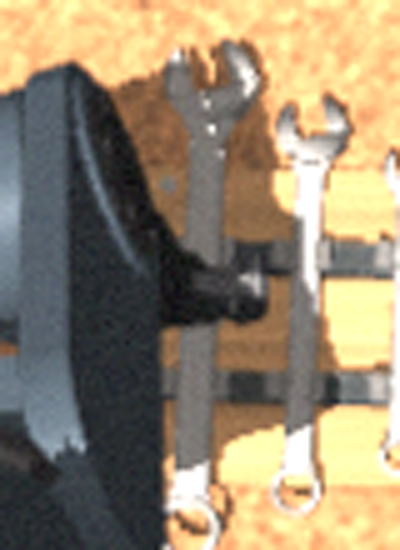

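Call:
step_arm(
  commands=[
    [0, 0.004, -0.003, 0],
    [0, 0.004, -0.003, 0],
    [0, 0.004, -0.003, 0],
    [0, 0.004, -0.003, 0],
    [0.02, 0.004, -0.003, 0],
    [0.04, 0.004, -0.003, 0],
    [0.048, 0.004, -0.003, 0],
    [0.05, 0.004, -0.003, 0],
  ],
  jaw=0,
)

```text
t: 24.5
tcp_pos: [0.5051, 0.2601, 0.0237]
tool_rot: [-0.499, 0.505, 0.486, 0.51]
force: [-1.7, -0.2, 6.2]
finger_gap: -0.005
```

Call:
step_arm(
  commands=[
    [0.001, 0, 0, 0],
    [0.003, 0, 0, 0],
    [0.003, 0, 0, 0],
  ],
)

```text
t: 24.75
tcp_pos: [0.5057, 0.2603, 0.0218]
tool_rot: [-0.5, 0.504, 0.485, 0.51]
force: [-0.3, 1.2, 2.5]
finger_gap: 0.003
```

Call:
step_arm(
  commands=[
    [0.001, 0, 0, 0],
    [0.003, 0, 0, 0],
    [0.003, 0, 0, 0],
  ],
)

```text
t: 25.0
tcp_pos: [0.5062, 0.2604, 0.0194]
tool_rot: [-0.5, 0.504, 0.485, 0.511]
force: [-0.7, -0.2, 2.4]
finger_gap: -0.002
```

Call:
step_arm(
  commands=[
    [0.001, 0, 0, 0],
    [0.003, 0, 0, 0],
    [0.003, 0, 0, 0],
  ],
)

```text
t: 25.25
tcp_pos: [0.5063, 0.2603, 0.016]
tool_rot: [-0.5, 0.504, 0.485, 0.511]
force: [-0.8, -0.0, -0.7]
finger_gap: -0.001
```

Call:
step_arm(
  commands=[
    [0.001, 0, 0, 0],
    [0.003, 0, 0, 0],
    [0.003, 0, 0, 0],
  ],
)

```text
t: 25.5
tcp_pos: [0.5066, 0.2604, 0.0138]
tool_rot: [-0.5, 0.504, 0.485, 0.511]
force: [-2.4, -0.3, 7.4]
finger_gap: 0.001
```

Call:
step_arm(
  commands=[
    [0.001, 0, 0, 0],
    [0.003, 0, 0, 0],
    [0.003, 0, 0, 0],
  ],
)

```text
t: 25.75
tcp_pos: [0.5066, 0.2604, 0.0137]
tool_rot: [-0.5, 0.503, 0.485, 0.511]
force: [-5.3, -1.8, 22.1]
finger_gap: -0.002
```

Solid stop at 0.0137, exactly as predicted. Retract and inspect.

Call:
step_arm(
  commands=[
    [-0.04, 0, 0, 0],
    [-0.08, 0, 0, 0],
    [-0.12, 0, 0, 0],
    [-0.16, 0, 0.03, 0],
    [-0.18, 0.02, 0.07, 0],
    [-0.18, 0.04, 0.11, 0],
    [-0.18, 0.06, 0.15, 0],
    [-0.18, 0.08, 0.19, 0],
  ],
)

```text
t: 26.42
tcp_pos: [0.4371, 0.4357, 0.1916]
tool_rot: [-0.5, 0.503, 0.485, 0.512]
force: [0.3, -0.3, -0.4]
finger_gap: 0.003
```

Call:
step_arm(
  commands=[
    [0, 0.03, 0.03, 0],
    [0, 0.05, 0.06, 0],
    [0, 0.06, 0.1, 0],
    [0, 0.06, 0.1, 0],
    [0, 0.06, 0.1, 0],
  ],
)

```text
t: 26.83
tcp_pos: [0.3788, 0.5393, 0.1888]
tool_rot: [-0.501, 0.502, 0.486, 0.511]
force: [0.8, -0.2, 0.3]
finger_gap: -0.002
```

```bash
python3 -c "
from h import *
st()
snap('scene','i1');snap('top','i1t')
im=cv2.imread('pics/i1_raw.png')
im=cv2.convertScaleAbs(im[190:300,310:430],alpha=1.5,beta=10)
cv2.imwrite('pics/i1.png',cv2.resize(im,None,fx=5,fy=5,interpolation=cv2.INTER_CUBIC))
im=cv2.imread('pics/i1t_raw.png')
im=cv2.convertScaleAbs(im[140:250,200:320],alpha=1.4,beta=10)
cv2.imwrite('pics/i1t.png',cv2.resize(im,None,fx=6,fy=5.4,interpolation=cv2.INTER_CUBIC))
"
```

```text
t 26.83 tcp [0.3788 0.5393 0.1888] x [ 0.024 -0.007 -1.   ] y [-0.999  0.026 -0.024] z [ 0.026  1.    -0.006] F [ 0.8 -0.2  0.3] gap -0.002
```

View pics/i1.png

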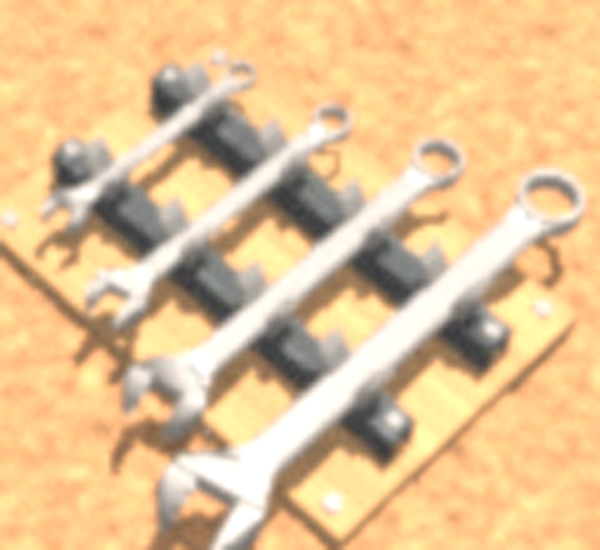

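View pics/i1t.png

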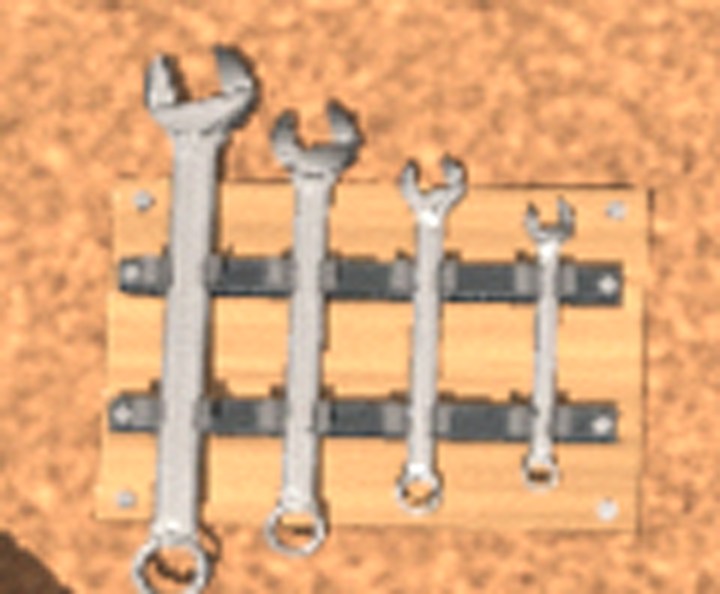

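```bash
python3 -c "
from h import *
T={'s':((433,187),(419,489)),'m':((316,140),(297,526)),'l':((202,92),(171,568))}
S={'s':((120,293),(334,121)),'m':((168,392),(437,161)),'l':((215,490),(551,201))}
D={'s':(-.026,77,73),'m':(.026,97,91),'l':(.078,119,112)}
ex=np.array([np.cos(YAW),np.sin(YAW)]);ey=np.array([-ex[1],ex[0]])
for k in T:
  P=[]
  for (u,v),(p,q) in zip(T[k],S[k]):
    A=[];b=[]
    rs=[('top',200+u/6-.42,140+v/5.4-.41),('scene',310+p/5-.4,190+q/5-.4)]
    M=np.zeros((3,3));B=np.zeros(3)
    for n,x,y in rs:
      o=ray(n,x,y,.1);d=ray(n,x,y,0)-o;d/=np.linalg.norm(d);W=np.eye(3)-np.outer(d,d);M+=W;B+=W@o
    X=np.linalg.solve(M,B);P.append(np.array([(X[:2]-C)@ex,(X[:2]-C)@ey,X[2]]))
  a,b=P;_,j,r=D[k]
  print(k,'jaw',a.round(4),'ring',b.round(4),'mid',(b+(a-b)*r/(j+r)).round(4),'yaw',((a-b)[1]/(a-b)[0]).round(3))
"
```

```text
s jaw [ 0.0778 -0.0252  0.0394] ring [-0.0682 -0.0246  0.0402] mid [ 0.0028 -0.0249  0.0398] yaw -0.004
m jaw [0.0993 0.027  0.0397] ring [-0.0867  0.0265  0.0398] mid [0.0033 0.0267 0.0398] yaw 0.003
l jaw [0.1209 0.0768 0.0444] ring [-0.1078  0.0793  0.0397] mid [0.0031 0.0781 0.042 ] yaw -0.011
```

```bash
python3 -c "
from station import manip
print(manip.sign_off())"
```

```text
the job is handed in; nothing more can be done
None
```

I pressed the small spanner home. Then I laid the middle one and the largest one in their own clips, let go of each, and pressed them home in that order. The job was handed in at about 27 s, and no verdict is reported.

**Last checks:** these compare both camera views after the arm had withdrawn.

| Spanner | Sideways error | Middle along rack x | Yaw error |
|---|---|---|---|
| small | 1.1 mm | +3 mm | 0.004 rad |
| middle | 0.7 mm | +3 mm | 0.003 rad |
| largest | 0.1 mm | +3 mm | 0.011 rad |

- **Fit:** the yaw errors are relative to square with the rails. All four open heads are on the far side.
- **Pressing:** each press ended on a hard stop of about 17–22 N. The stop heights for the middle and largest matched the heights I worked out from the small spanner's press.
- **Other objects:** the smallest spanner looks unmoved in the pictures. I did not measure it or the puck, tape measure and jar again at the end.

**Checks that disagreed:**
- **Finger tips:** they stood about 28 mm higher than the reported TCP height. My first press of the small spanner stopped short because of this, so after that I found heights by contact force.
- **Height readings:** the camera heights came out about 2–4 mm above the nominal home height for all three pressed spanners. I put this down to camera calibration and hand-picked points, because the hard stops and pictures show the spanners seated.
- **Grip width:** the fingers closed to about 11 mm on the 15 mm shank and about 14 mm on the 19 mm shank. I took this as the pads holding the rounded upper edges, and neither spanner slipped.

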